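# Clear a seed dish and hold the hand lens over it

### The job

The single petri dish (the one that is not in the stack of two) is to be inspected, but a seed vial and an eraser were left on its lid. First sort them away, standing the vial upright in the bin where vials already stand and laying the eraser in the bin with the binder clip; then draw the hand lens by its handle out of its inclined stand and finish holding it level and still over the middle of that dish, the glass about 10 cm above the table and touching nothing but the gripper, so that the seeds can be viewed. Do not let the lens drop, and leave the dishes and the other things where they are.

Things in the scene. Friction and masses are not known exactly. Their poses are not given: they have to be found in the camera images.
- lens_glass (a point): centre of the round glass of the hand lens, mid-thickness. Lens: ring 47 mm wide, 9 mm thick, straight black handle, 129 mm overall, about 50 g. x axis: from the glass along the handle to its free end; z: square to the glass; y: across the handle, level at the start. The glass starts in the stand's pocket, handle sloping up at 45 degrees. Lens is level when z is vertical (either face up)
- lens_handle (a point): point to grip on the lens handle, 62 mm from lens_glass along +x, same axes; here the handle is 16 mm wide (along y) and 9 mm thick (along z), and it runs on for 43 mm beyond this point. It lies about 80 mm above the table at the start
- stand: fixed lens stand, aluminium pocket with clear cover on a grey 108 x 78 mm base; origin on the table under the base's middle. The pocket opens to the stand's -x and up at 45 degrees, holds the glass with 1 to 2 mm play and is 40 mm deep: draw the lens 50 mm or more straight along lens +x to clear it. Its lower plate reaches 33 mm past lens_glass under the handle; highest part 58 mm above the table
- dish: the single 93 mm across, 14 mm high, lidded petri dish with seeds, to be inspected; stands on the table, loose, 32 g; origin under its middle
- stack_low: lower dish of the stack of two; 93 mm across, 14 mm high, lidded petri dish with seeds; origin under its middle; leave alone
- stack_high: upper dish of the stack of two, resting on the lower one; 93 mm across, 14 mm high, lidded petri dish with seeds; leave alone
- vial_mid (a point): centre (half-way up) of the round glass vial standing on the lid of the single dish, 24 mm diameter, 60 mm tall, z axis up along the vial; about 5 cm beside the eraser
- eraser_mid (a point): centre of the eraser lying on the lid of the single dish, 45 mm long (x axis), 20 mm wide (y axis), 12 mm high
- vial_bin: fixed grey plastic open square bin for vials, 112 x 112 mm outside, 26 mm high, walls and floor 3 mm; origin under its middle. Two vials (24 mm wide, up to 60 mm tall) already stand in its two corners on the +x side (at about x +37, y +36 and -34 mm); the rest is free
- stationery_bin: fixed grey plastic open square bin of the same size for stationery; a small black binder clip lies in its corner at about x +33, y +32 mm; the rest is free. The two bins may be swapped
- old_vial_a: vial already in the vial bin, 24 mm diameter, 60 mm tall; origin under its middle
- old_vial_b: vial already in the vial bin, 24 mm diameter, 54 mm tall; origin under its middle
- old_clip: black binder clip already in the stationery bin, about 35 mm each way; origin under its middle

How it is judged (in metres and radians):
On the way, in this order (a step that is already met when the one before it is completed fails the run):
1. the vial stands upright in the vial bin and the eraser lies in the stationery bin, both let go (x of vial_mid in the frame of vial_bin between -0.044 and 0.044 m and y of vial_mid in the frame of vial_bin between -0.044 and 0.044 m and z of vial_mid in the frame of vial_bin between 0 and 0.04 m and angle between vial_mid's own z axis and vertical below 0.2 rad and contact force between the fingers and vial below 0.05 N and x of eraser_mid in the frame of stationery_bin between -0.047 and 0.047 m and y of eraser_mid in the frame of stationery_bin between -0.047 and 0.047 m and z of eraser_mid in the frame of stationery_bin between 0 and 0.03 m and contact force between the fingers and eraser below 0.05 N and linear speed of each of vial, eraser below 0.03 m/s), for 0.2 s.
2. the lens has been drawn out of its stand and is held up by the gripper (height (world z) of lens_glass above 0.065 m and contact force between lens and stand below 0.05 N and contact force between the fingers and lens above 0.5 N), for 0.1 s.
At the end, for the whole second after the job is handed in: Vial upright (0.2 rad) inside the vial bin, eraser inside the stationery bin, both released and at rest; lens held by the gripper alone, at rest, glass level within 0.16 rad, its centre within 20 mm of over the single dish's middle and 70 to 140 mm above the table (all of step 1 and horizontal distance between lens_glass and dish below 0.02 m and height (world z) of lens_glass between 0.07 and 0.14 m and (angle between lens_glass's own z axis and vertical below 0.16 rad or angle between lens_glass's own z axis and vertical above 2.98 rad) and linear speed of lens below 0.03 m/s and angular speed of lens below 0.25 rad/s and contact force between the fingers and lens above 1 N and contact force between lens and stand below 0.05 N and contact force between lens and dish below 0.05 N and contact force between lens and stack_low below 0.05 N and contact force between lens and stack_high below 0.05 N); the arm keeps its last pose, push and grip.
It fails at once if the lens is dropped (its glass comes below 20 mm above the table) (height (world z) of lens_glass below 0.02 m).
It fails at once if the single dish is pushed more than 25 mm (distance of dish from where it was at the start of the episode above 0.025 m).
It fails at once if the stack is disturbed by more than 20 mm (distance of any of stack_low, stack_high from where it was at the start of the episode above 0.02 m).
It fails at once if a vial or the clip that was already in a bin is knocked over or pushed more than 30 mm (angle between any of old_vial_a, old_vial_b's own z axis and vertical above 0.6 rad or distance of any of old_vial_a, old_vial_b, old_clip from where it was at the start of the episode above 0.03 m).
It also fails if it takes over 72 s, if anything falls off the work surface, if the arm or the gripper's body presses on something with over 40 N, if the wrist force passes 120 N, or if a joint passes its speed limit or range.

### The arm

A 6-joint arm with a two-finger parallel gripper is mounted at the origin on the work surface; the furniture and walls round the work are solid. World frame = base frame: x ahead of the robot, y to its left, z up, the work surface at z = 0. Lengths are in m, angles in degrees, forces in N, time in s.
With the tool pointing down it reaches from about 0.3 to 0.75 m from the base axis. Payload 8.5 kg.
Tool frame: the origin (TCP) lies on the mounting face of the last link; the fingertips stand 173 mm ahead of it and the grasp point (between the pads) lies 155 mm ahead of it; z points along the fingers, x is the direction in which the jaws open and shut, and the axes are right-handed (so a half turn about z gives the same grasp; the last joint's range is limited). The gripper opens to 85 mm and grips with 20 to 120 N. Pads are 22 mm wide; open, the fingers measure 114 mm over their backs; the gripper's body (76 mm by 85 mm) begins 54 mm behind the grasp point. The pads swing forward as they close: fully open they stand 13 mm farther back than shut.
Start: joints at [60.888, 21.807, 74.336, -0, 83.858, -12.336], TCP at [0.159, 0.527, 0.405] pointing down, gripper open.
Joint ranges: [-178.18, 178.18], [-50.72, 133.34], [12.68, 142.11], [-81.47, 261.47], [9.98, 163.14], [-165.26, 165.26]. Speed limits (degrees/s): [136.94, 136.94, 180, 180, 180, 180].

### API

Orientations are given as a 3x3 rotation matrix whose columns are the frame's x, y, z axes.
In Python, from plant import arm, eyes gives the robot as it stands. The module is installed in compiled form; this text tells all that it offers.
- The arm moves only by the tool step_arm, never from a script. Its argument "steps" is a list of rows, each an object of numbers: "wx", "wy", "wz": the turn, a rotation vector about the tool's x, y, z in rad; "tx", "ty", "tz": the shift along the tool's x, y, z in m; "fingers": the closure, from 0 (fully open) to 1 (shut). In form: [{"wx": .., "wy": .., "wz": .., "tx": .., "ty": .., "tz": .., "fingers": ..}, ...]. A call has 1 to 8 rows; each row is the pose to reach, as a shift and turn from the pose commanded when the call began, along the tool's axes at that moment; what a row does not reach only later rows make up. A row lasts 1/12 s, in which the tool goes at most 41.7 mm and 7.16 degrees, less where a joint would pass 70% of its speed; a pose out of reach is approached as far as the arm can. A call with a gripper value outside its range is refused whole. The fingers move at their own pace and stop on an object; "squeeze" is the grip in N (left out, the last holds). Time passes only in rows, so rows that repeat a pose let the fingers close. It gives the time, the measured TCP pose, the force and the opening at its end, in the units of the state.
- arm.state(): the state, without advancing time (a new reading comes with each control period).
- eyes.camera(name): name is "scene" or "top"; returns the picture (420x560x3 uint8, red, green, blue); there is no depth.
- eyes.camera_info(name): a dict with "vertical_fov" (degrees; the focal length in pixels is half the picture's height over the tangent of half this angle, whatever the lens; pixels are square), "cx", "cy" (the principal point, pixels), "distortion" ([k1, k2, p1, p2, k3] as OpenCV has them; the pictures are not rectified), "pose" (4x4, takes a point from camera to world coordinates). Camera axes: x right, y up, looking along -z (the intrinsics and any distortion apply to the point x, -y, -z); pixel columns grow to the right and rows downward; lengths in m; the calibration is good to about 2 mm. A picture is of the moment at which its call begins. camera_info takes no time and is no camera call.
- arm.finish_job(): hands the job in, once; it reports no verdict.
The state is a dict: "time": time; "joints": joint angles; "qd": joint speeds; "joint_torque": joint torques, N m; "tcp_pos": TCP position; "tcp_rot": TCP orientation; "contact_force": force on the tool from outside, world axes, zero at the start; "ft_torque": the same for the moment, N m; "width": opening from 0.0 (shut) to 1.0 (fully open).
Only numpy, scipy, OpenCV 4.12 (cv2) and the standard library are available. Lean on these libraries where they do the work, as an engineer would, in place of code of your own. Each camera call takes 0.05 s, during which the arm holds its last target.

## Working session

There is one attempt and no reset: what is moved stays moved. The work goes in short steps, Python scripts to look and compute and a tool call to move; the robot and the scene stay as the last step left them, time stands still between calls to the robot, and variables do not carry over. Pictures are saved under pics/ and viewed, and the job is handed in when it is done.

Besides the shell and the picture viewer there is one more tool, called in YAML: its name, and indented under it one key for each argument. step_arm: Moves the arm, as the interface text tells. Its arguments: {"type":"object","properties":{"steps":{"type":"array"},"squeeze":{"type":"number"}},"required":["steps"]}

```bash
mkdir -p pics
python3 - <<'E'
from plant import arm, eyes
import cv2,numpy as np
np.set_printoptions(precision=4,suppress=True)
for n in("scene","top"):
    im=eyes.camera(n); cv2.imwrite(f"pics/{n}0.png",im[...,::-1]); 
    i=eyes.camera_info(n); print(n,i["vertical_fov"],i["cx"],i["cy"],i["distortion"]);print(np.array(i["pose"]))
print(arm.state())
E
```

```text
scene 50.39688011776355 281.34458640430745 203.39164641814077 [-0.0787  0.      0.      0.      0.    ]
[[ 0.5728  0.5353 -0.6208 -0.0933]
 [-0.8194  0.3552 -0.4499 -0.4777]
 [-0.0203  0.7664  0.6421  0.7439]
 [ 0.      0.      0.      1.    ]]
top 51.627616714213524 270.5689381370335 208.95390080063092 [-0.1364  0.      0.      0.      0.    ]
[[-0.0192  0.996  -0.0874  0.4865]
 [-0.9993 -0.0163  0.0341  0.0132]
 [ 0.0326  0.088   0.9956  1.0674]
 [ 0.      0.      0.      1.    ]]
{'time': 0.1, 'joints': array([ 60.8884,  21.8397,  74.3779,   0.0028,  83.8571, -12.3336]), 'qd': array([-0.0404, -0.0021, -0.1314,  0.0577, -0.0256,  0.0029]), 'joint_torque': array([  0.0048, -44.9221, -23.1656,  -0.0001,   0.0036,   0.0001]), 'tcp_pos': array([0.1587, 0.5266, 0.4042]), 'tcp_rot': array([[ 0.2887,  0.9574, -0.0007],
       [ 0.9574, -0.2887, -0.0011],
       [-0.0013, -0.0003, -1.    ]]), 'contact_force': array([ 0.1094, -0.5383,  0.5525]), 'ft_torque': array([-0.01  , -0.0285, -0.0038]), 'width': 0.9993043518845126}
```

View pics/scene0.png

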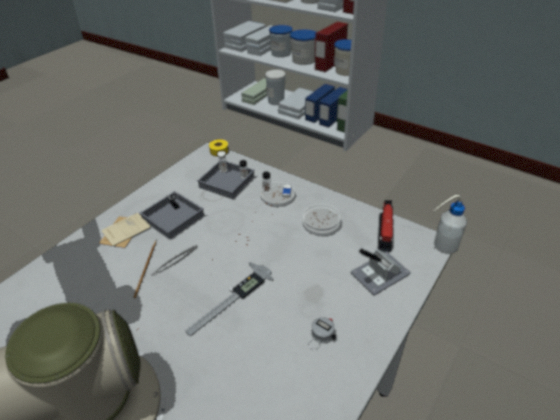

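View pics/top0.png

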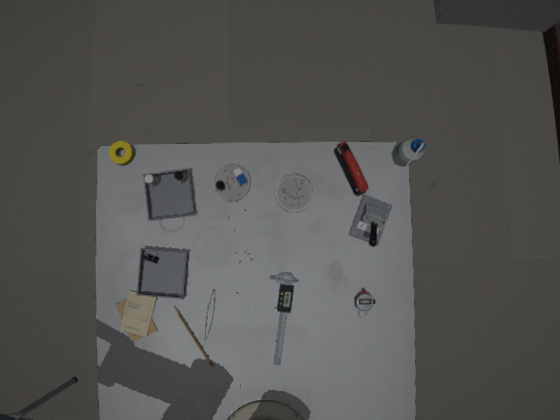

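The top view shows the vial bin at about (170,195), the stationery bin at (163,272), the single dish with vial and eraser at (233,183), the stack at (294,193), and the stand at (370,220). Next I'll zoom in.

```bash
cat > h.py <<'E'
import numpy as np,cv2
from plant import arm,eyes
np.set_printoptions(precision=4,suppress=True)
def cam(n):
    i=eyes.camera_info(n); f=210/np.tan(np.radians(i["vertical_fov"])/2)
    K=np.array([[f,0,i["cx"]],[0,f,i["cy"]],[0,0,1]]); return K,np.array(i["distortion"],float),np.array(i["pose"])
def ray(n,uv):
    K,d,P=cam(n); p=cv2.undistortPoints(np.array(uv,float).reshape(-1,1,2),K,d).reshape(-1,2)
    v=np.c_[p[:,0],-p[:,1],-np.ones(len(p))]@P[:3,:3].T
    return P[:3,3],v/np.linalg.norm(v,axis=1)[:,None]
def plane(n,uv,z):
    o,v=ray(n,uv); return o+v*((z-o[2])/v[:,2])[:,None]
def proj(n,X):
    K,d,P=cam(n); c=(np.atleast_2d(X)-P[:3,3])@P[:3,:3]; c=c*[1,-1,-1]
    return cv2.projectPoints(c.reshape(-1,1,3),np.zeros(3),np.zeros(3),K,d)[0].reshape(-1,2)
def tri(a,b,ua,ub):
    oa,va=ray(a,ua);ob,vb=ray(b,ub);va=va[0];vb=vb[0]
    s=np.linalg.lstsq(np.c_[va,-vb],ob-oa,rcond=None)[0]
    p,q=oa+va*s[0],ob+vb*s[1]; return (p+q)/2,np.linalg.norm(p-q)
def crop(im,x0,y0,w,h,s,fn):
    c=cv2.resize(im[y0:y0+h,x0:x0+w],None,fx=s,fy=s,interpolation=cv2.INTER_CUBIC)
    c=cv2.cvtColor(c,cv2.COLOR_RGB2BGR) if im.shape[2]==3 else c
    for k in range(0,w,10):
        cv2.line(c,(k*s,0),(k*s,4 if k%50 else 10),(0,255,255),1)
        if k%20==0: cv2.putText(c,str(x0+k),(k*s,18),0,.35,(0,255,255),1)
    for k in range(0,h,10):
        cv2.line(c,(0,k*s),(4,k*s),(0,255,255),1)
        if k%20==0: cv2.putText(c,str(y0+k),(6,k*s+4),0,.35,(0,255,255),1)
    cv2.imwrite(fn,c)
E
python3 - <<'E'
from h import *
t=cv2.imread('pics/top0.png')[...,::-1].copy(); s=cv2.imread('pics/scene0.png')[...,::-1].copy()
crop(t,130,135,140,110,5,'pics/t_a.png'); crop(t,130,235,80,70,7,'pics/t_b.png'); crop(t,330,180,80,80,7,'pics/t_c.png')
crop(s,190,140,120,90,6,'pics/s_a.png'); crop(s,330,220,100,90,6,'pics/s_c.png')
E
```

```text
(no output)
```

View pics/t_a.png

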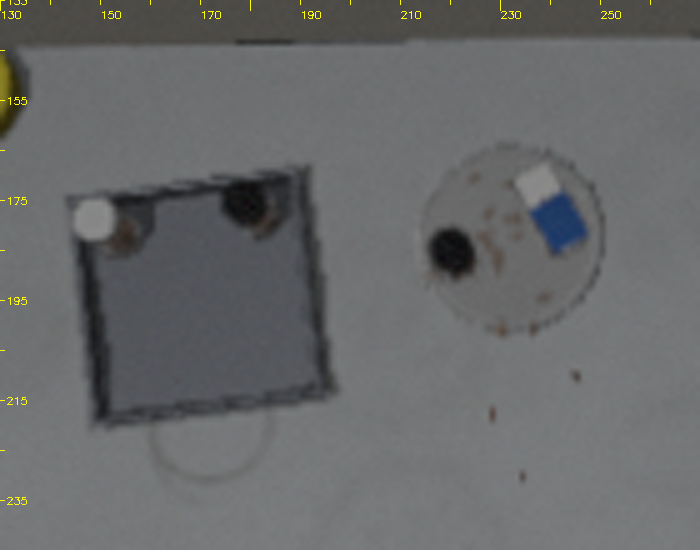

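View pics/t_b.png

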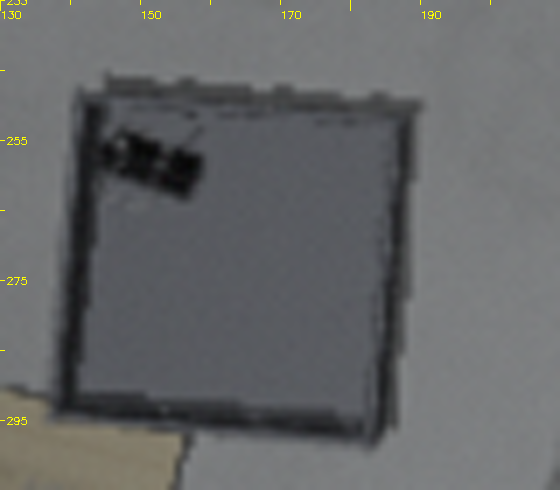

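View pics/t_c.png

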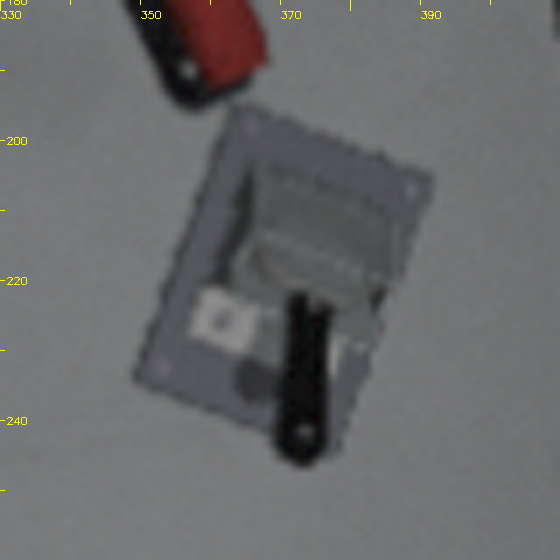

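View pics/s_a.png

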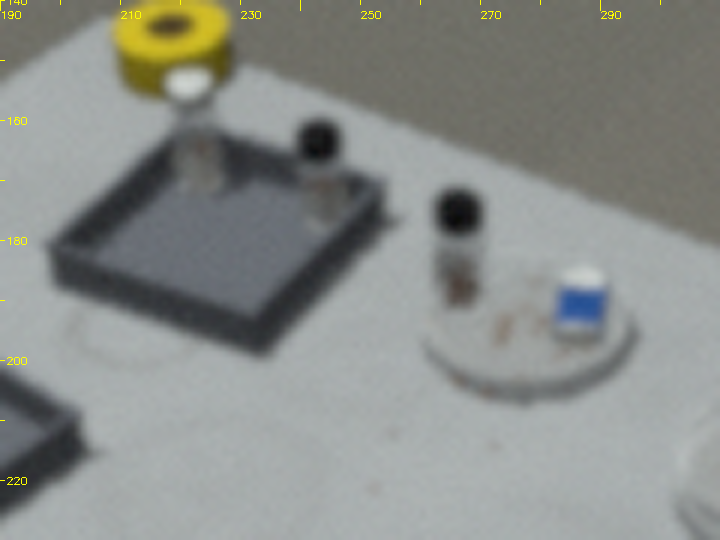

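View pics/s_c.png

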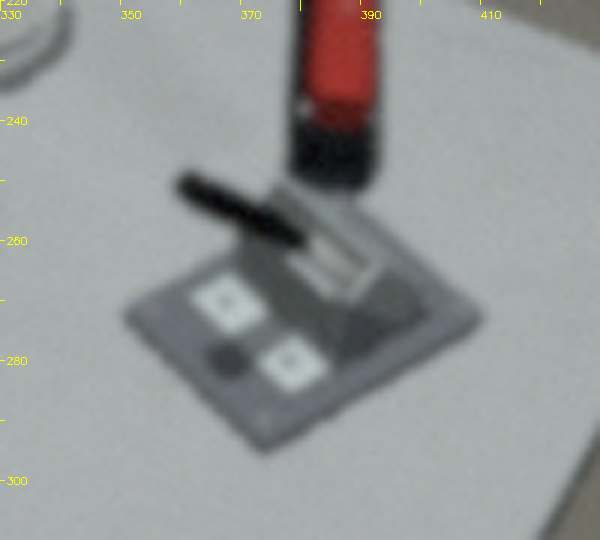

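Run:
```python
from h import *
def U(c,x0,y0,s): return (np.array(c,float)+.5)/s-.5+[x0,y0]
a=lambda c:U(c,130,135,5); b=lambda c:U(c,130,235,7); c=lambda c:U(c,330,180,7); sa=lambda c:U(c,190,140,6); sc=lambda c:U(c,330,220,6)
print('dish top',plane('top',a([(511.5,240)]),.014), 'diam',np.ptp(plane('top',a([(418,240),(605,240),(511,145),(511,335)]),.014),0))
V=plane('top',a([(451,250)]),.074);print('vial',V)
print('vial tri',tri('top','scene',a([(451,250)]),sa([(458,207)])))
E=plane('top',a([(517,180),(548,160),(587,237),(556,254)]),.026);print('eraser',E.mean(0),E[3]-E[0],np.linalg.norm(E[3]-E[0]),np.linalg.norm(E[1]-E[0]))
for n,q in(('vbin',a([(67,198),(308,165),(337,392),(95,427)])),('sbin',b([(80,92),(418,105),(378,442),(55,415)]))):
    P=plane('top',q,.026);x=P[:2].mean(0)-P[2:].mean(0);y=P[[0,3]].mean(0)-P[[1,2]].mean(0)
    print(n,P.mean(0),np.linalg.norm(x),np.linalg.norm(y),np.degrees(np.arctan2(x[1],x[0])),np.degrees(np.arctan2(-y[0],y[1])))
print('old vials',plane('top',a([(94,219)]),.06),plane('top',a([(243,202)]),.054))
P=plane('top',c([(240,100),(433,175),(338,455),(137,380)]),.005);x=P[:2].mean(0)-P[2:].mean(0);y=P[[0,3]].mean(0)-P[[1,2]].mean(0)
print('stand',P.mean(0),np.linalg.norm(x),np.linalg.norm(y),np.degrees(np.arctan2(x[1],x[0])),np.degrees(np.arctan2(-y[0],y[1])))
P=plane('scene',sc([(283,180),(482,318),(264,453),(125,315)]),.005);print('stand scene',P.mean(0),P)
print('handle tip',tri('top','scene',c([(301,455)]),sc([(183,185)])))
print('handle tip centre r8',tri('top','scene',c([(302,435)]),sc([(193,188)])))
print('handle root',tri('top','scene',c([(312,295)]),sc([(310,240)])))
```

```text
dish top [[0.6453 0.0705 0.014 ]] diam [0.094  0.0915 0.    ]
vial [[0.632  0.0952 0.074 ]]
vial tri (array([0.633 , 0.0954, 0.0689]), np.float64(0.0007190307635110297))
eraser [0.659  0.0501 0.026 ] [-0.0366 -0.0185  0.    ] 0.04097132175744263 0.017946852486755288
vbin [0.6193 0.2204 0.026 ] 0.11230860411717815 0.11861858482145764 7.308838083813247 7.024271626956414
sbin [0.4306 0.2381 0.026 ] 0.11282487594976102 0.11415567286673285 -6.139511284542913 -4.03564751548387
old vials [[0.6518 0.2647 0.06  ]] [[0.6595 0.1951 0.054 ]]
stand [ 0.5503 -0.2722  0.005 ] 0.1068493018726856 0.07607785484911841 -21.907620234705494 -21.656939995072282
stand scene [ 0.5472 -0.2678  0.005 ] [[ 0.607  -0.2365  0.005 ]
 [ 0.5838 -0.3274  0.005 ]
 [ 0.4844 -0.2887  0.005 ]
 [ 0.5135 -0.2187  0.005 ]]
handle tip (array([ 0.4866, -0.2454,  0.1112]), np.float64(0.0010613927368208513))
handle tip centre r8 (array([ 0.4927, -0.247 ,  0.1056]), np.float64(0.0020430349436582063))
handle root (array([ 0.5424, -0.2702,  0.0491]), np.float64(0.003939636902376433))
```

```bash
cat >> h.py <<'E'
from scipy.spatial.transform import Rotation as Ro
def down(psi):
    c,s=np.cos(np.radians(psi)),np.sin(np.radians(psi)); return np.array([[c,s,0],[s,-c,0],[0,0,-1.]])
def go(G,R):
    s=arm.state(); R0=s['tcp_rot']; T=np.array(G)-.155*R[:,2]
    t=R0.T@(T-s['tcp_pos']); w=Ro.from_matrix(R0.T@R).as_rotvec()
    print('t',t.round(4),'w',w.round(4),'rows',max(np.linalg.norm(t)/.0417,np.degrees(np.linalg.norm(w))/7.16).round(1))
def st():
    s=arm.state(); print(s['time'],'G',s['tcp_pos']+.155*s['tcp_rot'][:,2],'x',s['tcp_rot'][:,0],'z',s['tcp_rot'][:,2],'j',s['joints'],'F',s['contact_force'],'w',s['width'])
E
python3 -c "
from h import *
go([.632,.0953,.13],down(95))"
```

```text
t [-0.2761  0.5777  0.1193] w [-0.0006  0.0012 -0.3801] rows 15.6
```

step_arm:
  steps:
    - {"tx": -0.017,"ty": 0.036,"tz": 0.005,"wz": -0.024,"fingers": 0}
    - {"tx": -0.034,"ty": 0.072,"tz": 0.01,"wz": -0.048,"fingers": 0.2}
    - {"tx": -0.051,"ty": 0.108,"tz": 0.015,"wz": -0.072,"fingers": 0.4}
    - {"tx": -0.068,"ty": 0.144,"tz": 0.02,"wz": -0.1,"fingers": 0.4}
    - {"tx": -0.085,"ty": 0.18,"tz": 0.025,"wz": -0.13,"fingers": 0.4}
    - {"tx": -0.102,"ty": 0.216,"tz": 0.03,"wz": -0.16,"fingers": 0.4}
    - {"tx": -0.12,"ty": 0.252,"tz": 0.035,"wz": -0.19,"fingers": 0.4}
    - {"tx": -0.138,"ty": 0.288,"tz": 0.04,"wz": -0.22,"fingers": 0.4}

```text
$.steps[0]: bad value
```

```bash
python3 -c "
from h import *
st();go([.632,.0953,.13],down(95))"
```

```text
0.1 G [0.1586 0.5264 0.2492] x [ 0.2887  0.9574 -0.0013] z [-0.0007 -0.0011 -1.    ] j [ 60.8884  21.8397  74.3779   0.0028  83.8571 -12.3336] F [ 0.1094 -0.5383  0.5525] w 0.9993043518845126
t [-0.2761  0.5777  0.1193] w [-0.0006  0.0012 -0.3801] rows 15.6
```

step_arm:
  steps:
    - {"wx": 0,"wy": 0,"wz": -0.024,"tx": -0.017,"ty": 0.036,"tz": 0.005,"fingers": 0.1}
    - {"wx": 0,"wy": 0,"wz": -0.048,"tx": -0.034,"ty": 0.072,"tz": 0.01,"fingers": 0.2}
    - {"wx": 0,"wy": 0,"wz": -0.072,"tx": -0.051,"ty": 0.108,"tz": 0.015,"fingers": 0.4}
    - {"wx": 0,"wy": 0,"wz": -0.1,"tx": -0.068,"ty": 0.144,"tz": 0.02,"fingers": 0.4}
    - {"wx": 0,"wy": 0,"wz": -0.13,"tx": -0.085,"ty": 0.18,"tz": 0.025,"fingers": 0.4}
    - {"wx": 0,"wy": 0,"wz": -0.16,"tx": -0.102,"ty": 0.216,"tz": 0.03,"fingers": 0.4}
    - {"wx": 0,"wy": 0,"wz": -0.19,"tx": -0.12,"ty": 0.252,"tz": 0.035,"fingers": 0.4}
    - {"wx": 0,"wy": 0,"wz": -0.22,"tx": -0.138,"ty": 0.288,"tz": 0.04,"fingers": 0.4}

```text
time: 0.77
tcp_pos: [0.3957, 0.3097, 0.3643]
tcp_rot: [[0.071, 0.997, -0.0], [0.997, -0.071, -0.0], [-0.0, -0.0, -1.0]]
contact_force: [0.9, 0.4, 1.0]
width: 0.601
```

```bash
python3 -c "
from h import *
st();go([.632,.0953,.13],down(95))"
```

```text
0.7667 G [0.3957 0.3097 0.2093] x [ 0.0712  0.9975 -0.0002] z [-0.0004 -0.0001 -1.    ] j [ 24.5253  19.1015  85.6993   0.003   75.2248 -61.3906] F [0.9149 0.3785 1.0456] w 0.6013203663112067
t [-0.197   0.251   0.0793] w [-0.0004  0.0001 -0.1586] rows 7.9
```

step_arm:
  steps:
    - {"wx": 0,"wy": 0,"wz": -0.02,"tx": -0.024,"ty": 0.031,"tz": 0.005,"fingers": 0.4}
    - {"wx": 0,"wy": 0,"wz": -0.04,"tx": -0.048,"ty": 0.062,"tz": 0.01,"fingers": 0.4}
    - {"wx": 0,"wy": 0,"wz": -0.06,"tx": -0.073,"ty": 0.093,"tz": 0.02,"fingers": 0.4}
    - {"wx": 0,"wy": 0,"wz": -0.08,"tx": -0.098,"ty": 0.125,"tz": 0.03,"fingers": 0.4}
    - {"wx": 0,"wy": 0,"wz": -0.1,"tx": -0.123,"ty": 0.157,"tz": 0.04,"fingers": 0.4}
    - {"wx": 0,"wy": 0,"wz": -0.12,"tx": -0.148,"ty": 0.189,"tz": 0.05,"fingers": 0.4}
    - {"wx": 0,"wy": 0,"wz": -0.14,"tx": -0.172,"ty": 0.22,"tz": 0.06,"fingers": 0.4}
    - {"wx": 0,"wy": 0,"wz": -0.159,"tx": -0.197,"ty": 0.251,"tz": 0.07,"fingers": 0.4}

```text
time: 1.43
tcp_pos: [0.6319, 0.0949, 0.2938]
tcp_rot: [[-0.087, 0.996, -0.001], [0.996, 0.087, 0.0], [0.0, -0.001, -1.0]]
contact_force: [-0.4, 0.4, -0.4]
width: 0.6
```

Run:
```python
from h import *
st();go([.632,.0953,.058],down(95))
t=eyes.camera('top');crop(t,190,150,90,70,7,'pics/t1.png')
s=eyes.camera('scene');crop(s,190,100,130,110,6,'pics/s1.png')
```

```text
1.4333 G [0.6317 0.095  0.1388] x [-0.0868  0.9962  0.0002] z [-0.0008  0.0001 -1.    ] j [ -2.0517  35.8274  68.7013   0.0047  75.5194 -97.035 ] F [-0.4227  0.3523 -0.4403] w 0.6001983954691251
t [0.0003 0.0002 0.0808] w [-0.0008 -0.0002 -0.0003] rows 1.9
```

View pics/s1.png

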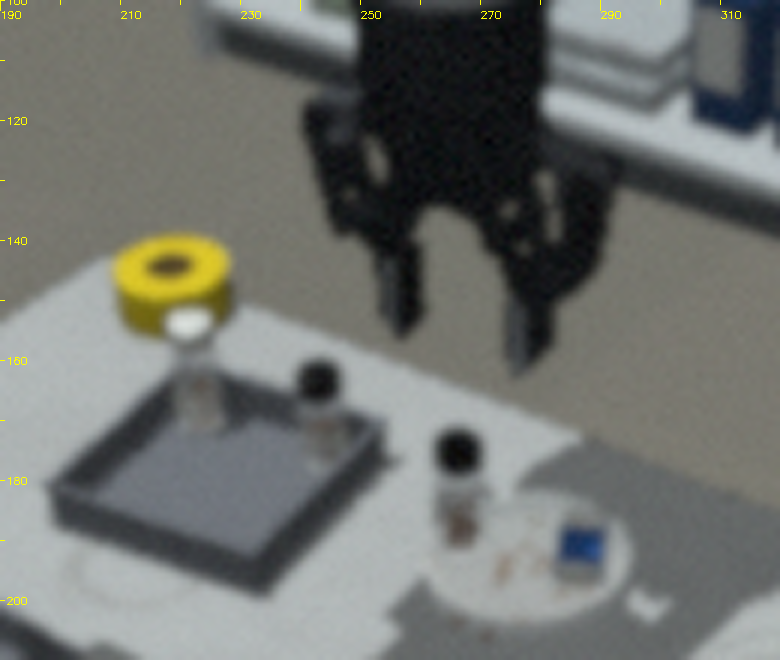

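View pics/t1.png

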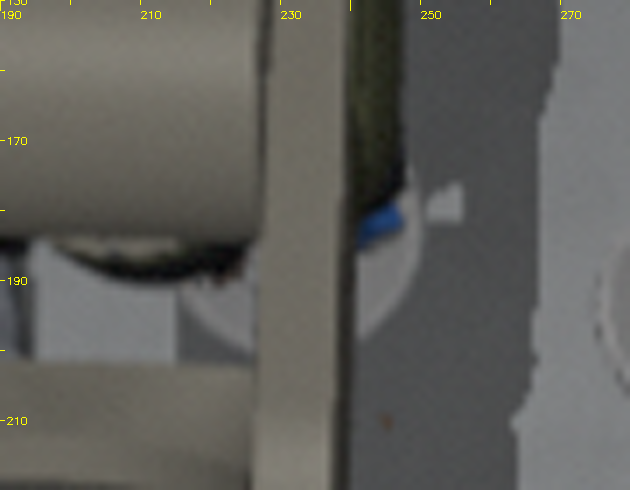

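The scene view shows the open jaws (tips near (257,155) and (276,162)) straddling the vial axis, with the cap at (266,175). I'll descend and close.

step_arm:
  steps:
    - {"wx": 0,"wy": 0,"wz": 0,"tx": 0,"ty": 0,"tz": 0.02,"fingers": 0.4}
    - {"wx": 0,"wy": 0,"wz": 0,"tx": 0,"ty": 0,"tz": 0.04,"fingers": 0.4}
    - {"wx": 0,"wy": 0,"wz": 0,"tx": 0,"ty": 0,"tz": 0.06,"fingers": 0.4}
    - {"wx": 0,"wy": 0,"wz": 0,"tx": 0,"ty": 0,"tz": 0.075,"fingers": 0.4}
    - {"wx": 0,"wy": 0,"wz": 0,"tx": 0,"ty": 0,"tz": 0.081,"fingers": 0.4}
    - {"wx": 0,"wy": 0,"wz": 0,"tx": 0,"ty": 0,"tz": 0.081,"fingers": 0.5}
    - {"wx": 0,"wy": 0,"wz": 0,"tx": 0,"ty": 0,"tz": 0.081,"fingers": 0.6}
    - {"wx": 0,"wy": 0,"wz": 0,"tx": 0,"ty": 0,"tz": 0.081,"fingers": 0.65}
  squeeze: 30

```text
time: 2.2
tcp_pos: [0.6309, 0.0967, 0.2149]
tcp_rot: [[-0.086, 0.996, 0.002], [0.996, 0.086, -0.0], [-0.0, 0.002, -1.0]]
contact_force: [1.0, -0.3, 0.8]
width: 0.35
```

step_arm:
  steps:
    - {"wx": 0,"wy": 0,"wz": 0,"tx": 0,"ty": 0,"tz": 0,"fingers": 0.7}
    - {"wx": 0,"wy": 0,"wz": 0,"tx": 0,"ty": 0,"tz": 0,"fingers": 0.75}
    - {"wx": 0,"wy": 0,"wz": 0,"tx": 0,"ty": 0,"tz": 0,"fingers": 0.85}
    - {"wx": 0,"wy": 0,"wz": 0,"tx": 0,"ty": 0,"tz": 0,"fingers": 0.85}
    - {"wx": 0,"wy": 0,"wz": 0,"tx": 0,"ty": 0,"tz": 0,"fingers": 0.85}

```text
time: 2.62
tcp_pos: [0.6308, 0.0967, 0.2149]
tcp_rot: [[-0.086, 0.996, 0.002], [0.996, 0.086, 0.0], [-0.0, 0.002, -1.0]]
contact_force: [-0.8, -0.8, 5.4]
width: 0.263
```

Run:
```python
from h import *
st()
s=eyes.camera('scene');crop(s,190,100,130,110,6,'pics/s2.png')
```

```text
2.6167 G [0.6311 0.0967 0.0599] x [-0.0861  0.9963 -0.0001] z [ 0.002  0.    -1.   ] j [ -1.8995  40.6679  73.688    0.007   65.5285 -96.8432] F [-0.7993 -0.7683  5.3871] w 0.2632909626672875
```

View pics/s2.png

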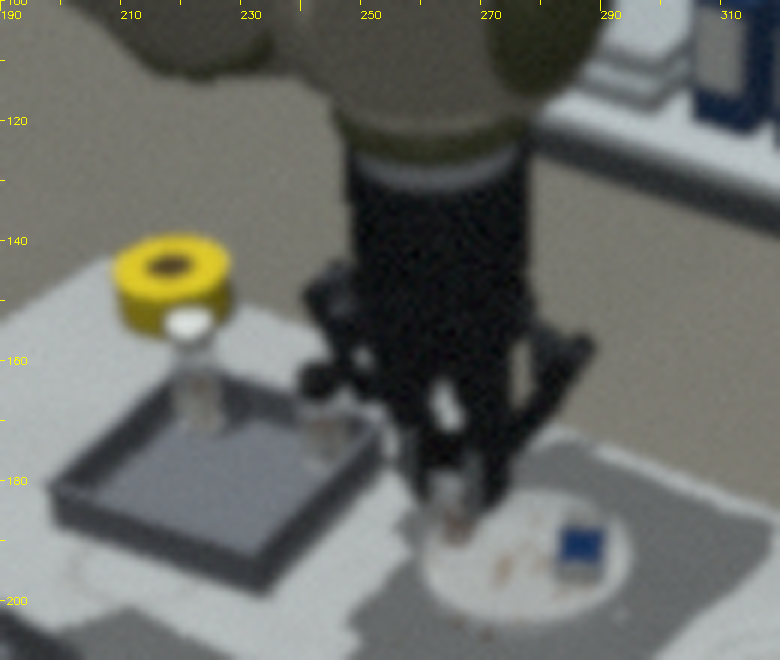

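step_arm:
  steps:
    - {"wx": 0,"wy": 0,"wz": 0,"tx": 0,"ty": 0,"tz": -0.005,"fingers": 0.85}
    - {"wx": 0,"wy": 0,"wz": 0,"tx": 0,"ty": 0,"tz": -0.015,"fingers": 0.85}
    - {"wx": 0,"wy": 0,"wz": 0,"tx": 0,"ty": 0,"tz": -0.03,"fingers": 0.85}
    - {"wx": 0,"wy": 0,"wz": 0,"tx": 0,"ty": 0,"tz": -0.045,"fingers": 0.85}
    - {"wx": 0,"wy": 0,"wz": 0,"tx": 0,"ty": 0,"tz": -0.06,"fingers": 0.85}
    - {"wx": 0,"wy": 0,"wz": 0,"tx": 0,"ty": 0,"tz": -0.068,"fingers": 0.85}
    - {"wx": 0,"wy": 0,"wz": 0,"tx": 0,"ty": 0,"tz": -0.07,"fingers": 0.85}

```text
time: 3.25
tcp_pos: [0.6308, 0.0966, 0.2858]
tcp_rot: [[-0.086, 0.996, 0.003], [0.996, 0.086, -0.0], [-0.0, 0.003, -1.0]]
contact_force: [0.2, 0.3, -0.7]
width: 0.267
```

Run:
```python
from h import *
st();go([.597,.219,.13],down(95))
s=eyes.camera('scene');crop(s,190,100,130,110,6,'pics/s3.png')
```

```text
3.25 G [0.6313 0.0966 0.1308] x [-0.0861  0.9963 -0.0004] z [ 0.0032 -0.0001 -1.    ] j [ -1.9044  36.1607  69.4887  -0.002   74.1666 -96.8425] F [ 0.2314  0.3026 -0.7123] w 0.26678729836001774
t [ 0.1249 -0.0231  0.0007] w [ 0.0032  0.0004 -0.0011] rows 3.0
```

View pics/s3.png

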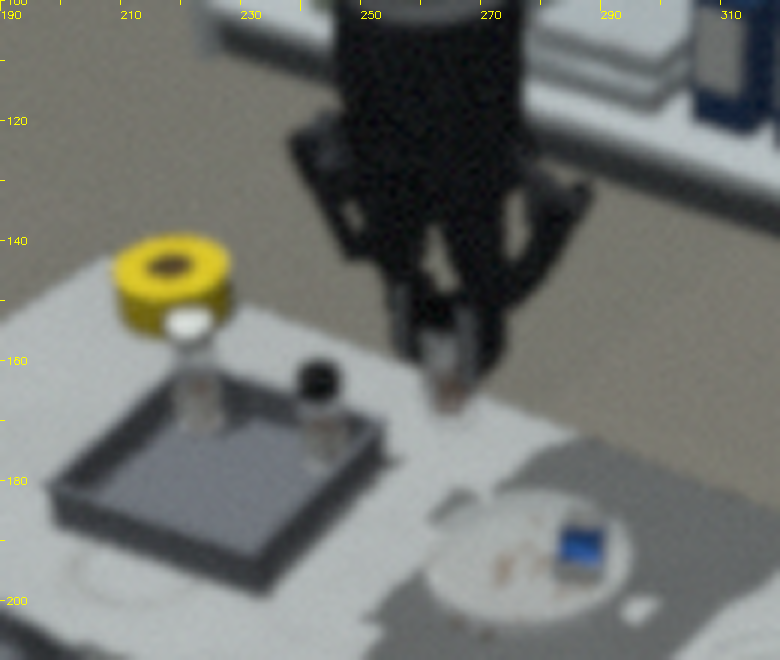

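The vial is held upright at about (263,160). Next I'll carry it over the bin and lower it.

step_arm:
  steps:
    - {"wx": 0,"wy": 0,"wz": 0,"tx": 0.015,"ty": -0.003,"tz": 0,"fingers": 0.85}
    - {"wx": 0,"wy": 0,"wz": 0,"tx": 0.04,"ty": -0.008,"tz": 0,"fingers": 0.85}
    - {"wx": 0,"wy": 0,"wz": 0,"tx": 0.07,"ty": -0.013,"tz": 0,"fingers": 0.85}
    - {"wx": 0,"wy": 0,"wz": 0,"tx": 0.1,"ty": -0.018,"tz": 0,"fingers": 0.85}
    - {"wx": 0,"wy": 0,"wz": 0,"tx": 0.12,"ty": -0.022,"tz": 0,"fingers": 0.85}
    - {"wx": 0,"wy": 0,"wz": 0,"tx": 0.125,"ty": -0.023,"tz": 0.01,"fingers": 0.85}
    - {"wx": 0,"wy": 0,"wz": 0,"tx": 0.125,"ty": -0.023,"tz": 0.03,"fingers": 0.85}
    - {"wx": 0,"wy": 0,"wz": 0,"tx": 0.125,"ty": -0.023,"tz": 0.05,"fingers": 0.85}

```text
time: 3.97
tcp_pos: [0.5964, 0.2199, 0.2324]
tcp_rot: [[-0.087, 0.996, -0.0], [0.996, 0.087, -0.0], [-0.0, -0.0, -1.0]]
contact_force: [-0.1, -0.9, -1.5]
width: 0.268
```

Run:
```python
from h import *
st();go([.597,.219,.05],down(95))
```

```text
3.9667 G [0.5964 0.2199 0.0774] x [-0.0873  0.9962 -0.0001] z [-0.0001 -0.0001 -1.    ] j [  9.5913  39.2764  73.2202  -0.007   67.5126 -85.4137] F [-0.093  -0.9121 -1.4539] w 0.26777047838659807
t [-0.001   0.0005  0.0274] w [-0.0002  0.0001  0.0001] rows 0.7
```

step_arm:
  steps:
    - {"wx": 0,"wy": 0,"wz": 0,"tx": 0,"ty": 0,"tz": 0.01,"fingers": 0.85}
    - {"wx": 0,"wy": 0,"wz": 0,"tx": 0,"ty": 0,"tz": 0.018,"fingers": 0.85}
    - {"wx": 0,"wy": 0,"wz": 0,"tx": 0,"ty": 0,"tz": 0.024,"fingers": 0.85}
    - {"wx": 0,"wy": 0,"wz": 0,"tx": 0,"ty": 0,"tz": 0.027,"fingers": 0.85}
    - {"wx": 0,"wy": 0,"wz": 0,"tx": 0,"ty": 0,"tz": 0.028,"fingers": 0.85}
    - {"wx": 0,"wy": 0,"wz": 0,"tx": 0,"ty": 0,"tz": 0.028,"fingers": 0.85}

```text
time: 4.47
tcp_pos: [0.5971, 0.2191, 0.2061]
tcp_rot: [[-0.086, 0.996, 0.001], [0.996, 0.086, 0.0], [0.0, 0.001, -1.0]]
contact_force: [0.1, -0.5, -1.5]
width: 0.265
```

Run:
```python
from h import *
st()
s=eyes.camera('scene');crop(s,190,100,130,110,6,'pics/s4.png')
```

```text
4.4667 G [0.5972 0.2191 0.0511] x [-0.0859  0.9963  0.    ] z [ 0.0007  0.0001 -1.    ] j [  9.5014  41.1235  74.4878  -0.0009  64.3489 -85.4262] F [ 0.0846 -0.4917 -1.5111] w 0.26465485238451947
```

View pics/s4.png

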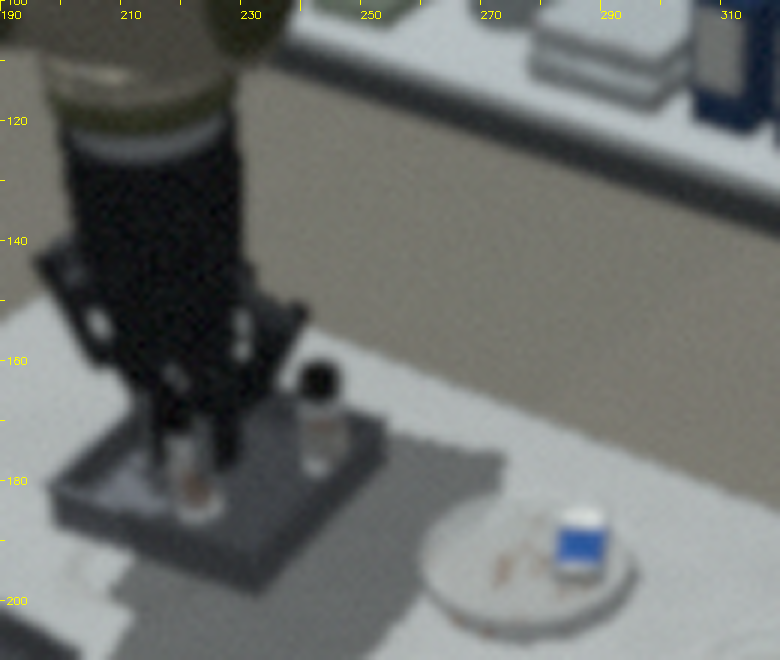

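step_arm:
  steps:
    - {"wx": 0,"wy": 0,"wz": 0,"tx": 0,"ty": 0,"tz": 0.001,"fingers": 0.85}
    - {"wx": 0,"wy": 0,"wz": 0,"tx": 0,"ty": 0,"tz": 0.002,"fingers": 0.8}
    - {"wx": 0,"wy": 0,"wz": 0,"tx": 0,"ty": 0,"tz": 0.002,"fingers": 0.72}
    - {"wx": 0,"wy": 0,"wz": 0,"tx": 0,"ty": 0,"tz": 0.002,"fingers": 0.65}
    - {"wx": 0,"wy": 0,"wz": 0,"tx": 0,"ty": 0,"tz": 0.002,"fingers": 0.5}
    - {"wx": 0,"wy": 0,"wz": 0,"tx": 0,"ty": 0,"tz": 0.002,"fingers": 0.4}
    - {"wx": 0,"wy": 0,"wz": 0,"tx": 0,"ty": 0,"tz": 0.002,"fingers": 0.4}
    - {"wx": 0,"wy": 0,"wz": 0,"tx": 0,"ty": 0,"tz": -0.01,"fingers": 0.4}

```text
time: 5.18
tcp_pos: [0.5965, 0.219, 0.2141]
tcp_rot: [[-0.086, 0.996, -0.004], [0.996, 0.086, -0.001], [-0.0, -0.004, -1.0]]
contact_force: [0.3, 0.2, -0.3]
width: 0.604
```

step_arm:
  steps:
    - {"wx": 0,"wy": 0,"wz": 0,"tx": 0,"ty": 0,"tz": -0.02,"fingers": 0.4}
    - {"wx": 0,"wy": 0,"wz": 0,"tx": 0,"ty": 0,"tz": -0.045,"fingers": 0.4}
    - {"wx": 0,"wy": 0,"wz": 0,"tx": 0,"ty": 0,"tz": -0.07,"fingers": 0.4}
    - {"wx": 0,"wy": 0,"wz": 0,"tx": 0,"ty": 0,"tz": -0.09,"fingers": 0.4}

```text
time: 5.52
tcp_pos: [0.5969, 0.2192, 0.3088]
tcp_rot: [[-0.086, 0.996, 0.002], [0.996, 0.086, 0.0], [0.0, 0.002, -1.0]]
contact_force: [0.4, 0.2, -0.3]
width: 0.598
```

Run:
```python
from h import *
st()
s=eyes.camera('scene');crop(s,190,100,130,110,6,'pics/s5.png')
go([.659,.0501,.10],down(116.8)); go([.659,.0501,.10],down(-63.2))
```

```text
5.5167 G [0.5973 0.2192 0.1538] x [-0.0861  0.9963  0.0002] z [ 0.0024  0.0004 -1.    ] j [  9.5129  34.7043  68.2086   0.0005  76.9495 -85.4291] F [ 0.3899  0.2098 -0.3204] w 0.5983559111085757
t [-0.1739  0.0464  0.058 ] w [ 0.0088  0.001  -0.3813] rows 4.5
t [-0.1739  0.0464  0.058 ] w [ 0.0014 -0.0123  2.7602] rows 22.1
```

View pics/s5.png

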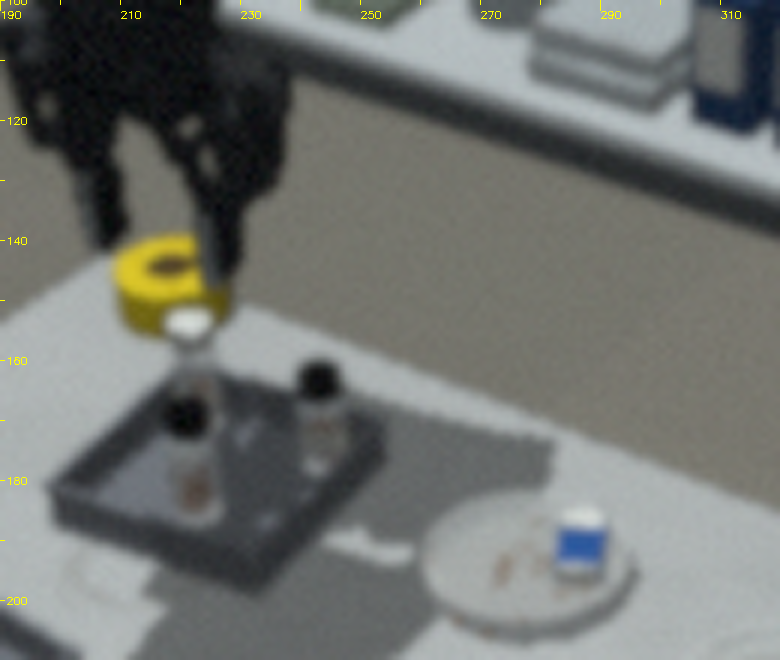

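The black-capped vial stands upright in the bin at about (222,177), and nothing else moved. Next is the eraser.

step_arm:
  steps:
    - {"wx": 0,"wy": 0,"wz": -0.05,"tx": -0.02,"ty": 0.005,"tz": 0,"fingers": 0.4}
    - {"wx": 0,"wy": 0,"wz": -0.1,"tx": -0.05,"ty": 0.013,"tz": 0,"fingers": 0.4}
    - {"wx": 0,"wy": 0,"wz": -0.16,"tx": -0.08,"ty": 0.021,"tz": 0,"fingers": 0.4}
    - {"wx": 0,"wy": 0,"wz": -0.22,"tx": -0.11,"ty": 0.03,"tz": 0.01,"fingers": 0.4}
    - {"wx": 0,"wy": 0,"wz": -0.28,"tx": -0.14,"ty": 0.038,"tz": 0.02,"fingers": 0.4}
    - {"wx": 0,"wy": 0,"wz": -0.34,"tx": -0.162,"ty": 0.043,"tz": 0.035,"fingers": 0.4}
    - {"wx": 0,"wy": 0,"wz": -0.38,"tx": -0.174,"ty": 0.046,"tz": 0.05,"fingers": 0.4}
    - {"wx": 0,"wy": 0,"wz": -0.38,"tx": -0.174,"ty": 0.046,"tz": 0.055,"fingers": 0.4}

```text
time: 6.23
tcp_pos: [0.6581, 0.0471, 0.2491]
tcp_rot: [[-0.448, 0.894, -0.002], [0.894, 0.448, -0.0], [0.001, -0.002, -1.0]]
contact_force: [-0.0, 0.7, 0.3]
width: 0.602
```

Run:
```python
from h import *
st()
go([.659,.0501,.036],down(116.8))
s=eyes.camera('scene');crop(s,220,110,120,100,6,'pics/s6.png')
```

```text
6.2333 G [0.6578 0.0471 0.0941] x [-0.4479  0.8941  0.0008] z [-0.0022 -0.0002 -1.    ] j [  -6.1606   40.3316   67.6606   -0.0286   72.134  -122.7602] F [-0.0494  0.6962  0.2695] w 0.6018442389623203
t [0.0022 0.0023 0.0581] w [-0.0021 -0.0008 -0.0033] rows 1.4
```

View pics/s6.png

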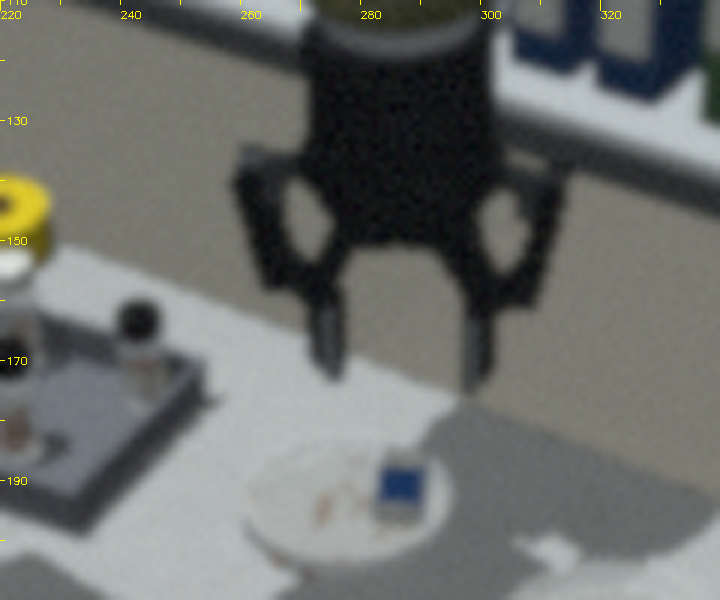

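step_arm:
  steps:
    - {"wx": 0,"wy": 0,"wz": -0.003,"tx": 0.001,"ty": 0.001,"tz": 0.015,"fingers": 0.4}
    - {"wx": 0,"wy": 0,"wz": -0.003,"tx": 0.002,"ty": 0.002,"tz": 0.03,"fingers": 0.4}
    - {"wx": 0,"wy": 0,"wz": -0.003,"tx": 0.002,"ty": 0.002,"tz": 0.043,"fingers": 0.4}
    - {"wx": 0,"wy": 0,"wz": -0.003,"tx": 0.002,"ty": 0.002,"tz": 0.051,"fingers": 0.45}
    - {"wx": 0,"wy": 0,"wz": -0.003,"tx": 0.002,"ty": 0.002,"tz": 0.056,"fingers": 0.5}
    - {"wx": 0,"wy": 0,"wz": -0.003,"tx": 0.002,"ty": 0.002,"tz": 0.058,"fingers": 0.55}
    - {"wx": 0,"wy": 0,"wz": -0.003,"tx": 0.002,"ty": 0.002,"tz": 0.058,"fingers": 0.6}
    - {"wx": 0,"wy": 0,"wz": -0.003,"tx": 0.002,"ty": 0.002,"tz": 0.058,"fingers": 0.65}

```text
time: 6.95
tcp_pos: [0.6588, 0.0526, 0.1936]
tcp_rot: [[-0.452, 0.892, 0.001], [0.892, 0.452, -0.0], [-0.001, 0.001, -1.0]]
contact_force: [-0.5, -0.3, 0.6]
width: 0.348
```

step_arm:
  steps:
    - {"wx": 0,"wy": 0,"wz": 0,"tx": 0,"ty": 0,"tz": 0,"fingers": 0.7}
    - {"wx": 0,"wy": 0,"wz": 0,"tx": 0,"ty": 0,"tz": 0,"fingers": 0.75}
    - {"wx": 0,"wy": 0,"wz": 0,"tx": 0,"ty": 0,"tz": 0,"fingers": 0.8}
    - {"wx": 0,"wy": 0,"wz": 0,"tx": 0,"ty": 0,"tz": 0,"fingers": 0.88}
    - {"wx": 0,"wy": 0,"wz": 0,"tx": 0,"ty": 0,"tz": 0,"fingers": 0.88}
    - {"wx": 0,"wy": 0,"wz": 0,"tx": 0,"ty": 0,"tz": 0,"fingers": 0.88}

```text
time: 7.45
tcp_pos: [0.6588, 0.0524, 0.1935]
tcp_rot: [[-0.452, 0.892, 0.001], [0.892, 0.452, -0.0], [-0.001, 0.001, -1.0]]
contact_force: [-0.9, 0.1, 5.8]
width: 0.225
```

Run:
```python
from h import *
st()
s=eyes.camera('scene');crop(s,220,110,120,100,6,'pics/s7.png')
```

```text
7.45 G [0.659  0.0524 0.0385] x [-0.452   0.892  -0.0007] z [ 0.0013 -0.0001 -1.    ] j [  -5.6944   44.0305   70.359    -0.0004   65.5339 -122.5692] F [-0.9086  0.114   5.8289] w 0.22482233202551802
```

View pics/s7.png

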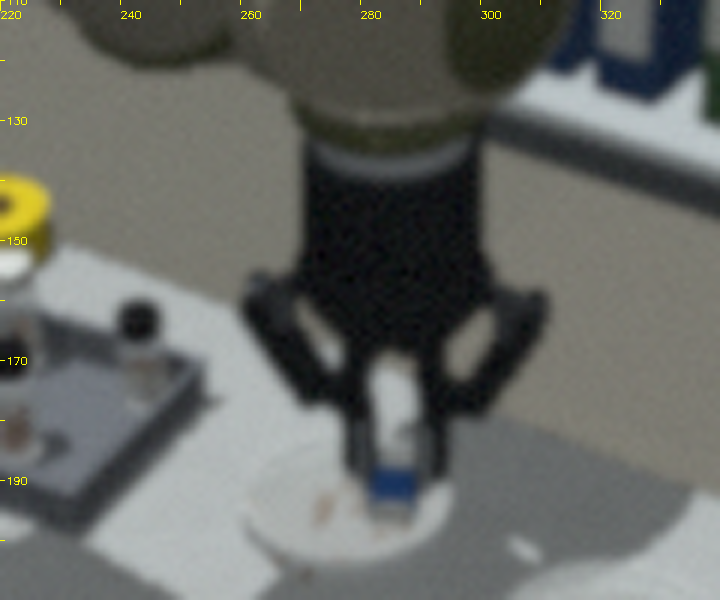

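step_arm:
  steps:
    - {"wx": 0,"wy": 0,"wz": 0,"tx": 0,"ty": 0,"tz": -0.004,"fingers": 0.88}
    - {"wx": 0,"wy": 0,"wz": 0,"tx": 0,"ty": 0,"tz": -0.012,"fingers": 0.88}
    - {"wx": 0,"wy": 0,"wz": 0,"tx": 0,"ty": 0,"tz": -0.027,"fingers": 0.88}
    - {"wx": 0,"wy": 0,"wz": 0,"tx": 0,"ty": 0,"tz": -0.045,"fingers": 0.88}
    - {"wx": 0,"wy": 0,"wz": 0,"tx": 0,"ty": 0,"tz": -0.065,"fingers": 0.88}
    - {"wx": 0,"wy": 0,"wz": 0,"tx": 0,"ty": 0,"tz": -0.085,"fingers": 0.88}
    - {"wx": 0,"wy": 0,"wz": 0,"tx": 0,"ty": 0,"tz": -0.1,"fingers": 0.88}
    - {"wx": 0,"wy": 0,"wz": 0,"tx": 0,"ty": 0,"tz": -0.105,"fingers": 0.88}

```text
time: 8.17
tcp_pos: [0.6588, 0.0525, 0.3008]
tcp_rot: [[-0.452, 0.892, 0.004], [0.892, 0.452, -0.0], [-0.002, 0.004, -1.0]]
contact_force: [0.5, -0.2, -0.4]
width: 0.222
```

Run:
```python
from h import *
st()
s=eyes.camera('scene');crop(s,210,80,130,120,6,'pics/s8.png')
go([.42,.233,.14],down(86))
go([.42,.233,.14],down(116))
```

```text
8.1667 G [0.6594 0.0524 0.1458] x [-0.4522  0.8919 -0.0023] z [ 0.0043 -0.0004 -1.    ] j [  -5.6875   37.5007   64.0722   -0.0011   78.1804 -122.5745] F [ 0.5456 -0.1871 -0.4141] w 0.22161190733574768
t [ 0.269  -0.1313  0.0044] w [0.0038 0.0011 0.5391] rows 7.2
t [ 0.269  -0.1313  0.0044] w [0.0033 0.002  0.0155] rows 7.2
```

View pics/s8.png

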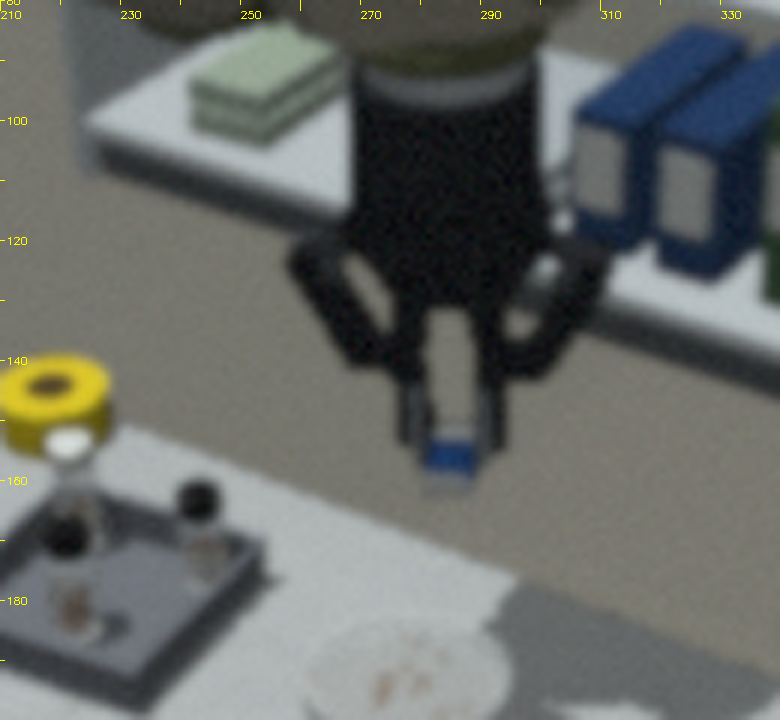

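Eraser held at (283,156). I'll carry it to the stationery bin.

step_arm:
  steps:
    - {"wx": 0,"wy": 0,"wz": 0.03,"tx": 0.015,"ty": -0.007,"tz": 0,"fingers": 0.88}
    - {"wx": 0,"wy": 0,"wz": 0.09,"tx": 0.045,"ty": -0.022,"tz": 0,"fingers": 0.88}
    - {"wx": 0,"wy": 0,"wz": 0.17,"tx": 0.08,"ty": -0.039,"tz": 0,"fingers": 0.88}
    - {"wx": 0,"wy": 0,"wz": 0.25,"tx": 0.115,"ty": -0.056,"tz": 0,"fingers": 0.88}
    - {"wx": 0,"wy": 0,"wz": 0.33,"tx": 0.15,"ty": -0.073,"tz": 0,"fingers": 0.88}
    - {"wx": 0,"wy": 0,"wz": 0.41,"tx": 0.185,"ty": -0.09,"tz": 0,"fingers": 0.88}
    - {"wx": 0,"wy": 0,"wz": 0.48,"tx": 0.22,"ty": -0.107,"tz": 0,"fingers": 0.88}
    - {"wx": 0,"wy": 0,"wz": 0.54,"tx": 0.25,"ty": -0.122,"tz": 0,"fingers": 0.88}

```text
time: 8.88
tcp_pos: [0.4345, 0.2212, 0.2969]
tcp_rot: [[0.074, 0.997, -0.002], [0.997, -0.074, -0.0], [-0.0, -0.002, -1.0]]
contact_force: [0.3, 0.4, 0.2]
width: 0.22
```

Run:
```python
from h import *
st()
go([.4146,.2274,.029],down(86))
```

```text
8.8833 G [0.4341 0.2212 0.1419] x [ 0.074   0.9973 -0.0005] z [-0.0022 -0.0003 -1.    ] j [ 13.0363  22.224   93.7586   0.0127  64.1416 -72.7246] F [0.2507 0.435  0.2042] w 0.2204355690426843
t [ 0.0047 -0.02    0.113 ] w [-0.0021  0.0004 -0.0043] rows 2.8
```

step_arm:
  steps:
    - {"wx": 0,"wy": 0,"wz": 0,"tx": 0.002,"ty": -0.008,"tz": 0.01,"fingers": 0.88}
    - {"wx": 0,"wy": 0,"wz": 0,"tx": 0.005,"ty": -0.017,"tz": 0.03,"fingers": 0.88}
    - {"wx": 0,"wy": 0,"wz": 0,"tx": 0.005,"ty": -0.02,"tz": 0.05,"fingers": 0.88}
    - {"wx": 0,"wy": 0,"wz": 0,"tx": 0.005,"ty": -0.02,"tz": 0.07,"fingers": 0.88}
    - {"wx": 0,"wy": 0,"wz": 0,"tx": 0.005,"ty": -0.02,"tz": 0.085,"fingers": 0.88}
    - {"wx": 0,"wy": 0,"wz": 0,"tx": 0.005,"ty": -0.02,"tz": 0.095,"fingers": 0.88}
    - {"wx": 0,"wy": 0,"wz": 0,"tx": 0.005,"ty": -0.02,"tz": 0.1,"fingers": 0.88}
    - {"wx": 0,"wy": 0,"wz": 0,"tx": 0.005,"ty": -0.02,"tz": 0.1,"fingers": 0.88}

```text
time: 9.55
tcp_pos: [0.4169, 0.2265, 0.1965]
tcp_rot: [[0.071, 0.997, -0.003], [0.997, -0.071, -0.001], [-0.001, -0.003, -1.0]]
contact_force: [0.0, -0.3, -0.7]
width: 0.219
```

Run:
```python
from h import *
st()
go([.4146,.2274,.029],down(86))
s=eyes.camera('scene');crop(s,120,130,120,110,6,'pics/s9.png')
```

```text
9.55 G [0.4165 0.2264 0.0415] x [ 0.0709  0.9975 -0.0009] z [-0.0029 -0.0007 -1.    ] j [ 14.1795  30.325  102.2254   0.0008  47.6185 -71.7566] F [ 0.0479 -0.2501 -0.6978] w 0.2193416307363956
t [ 0.0007 -0.0023  0.0125] w [-0.0028  0.0009 -0.0011] rows 0.3
```

View pics/s9.png

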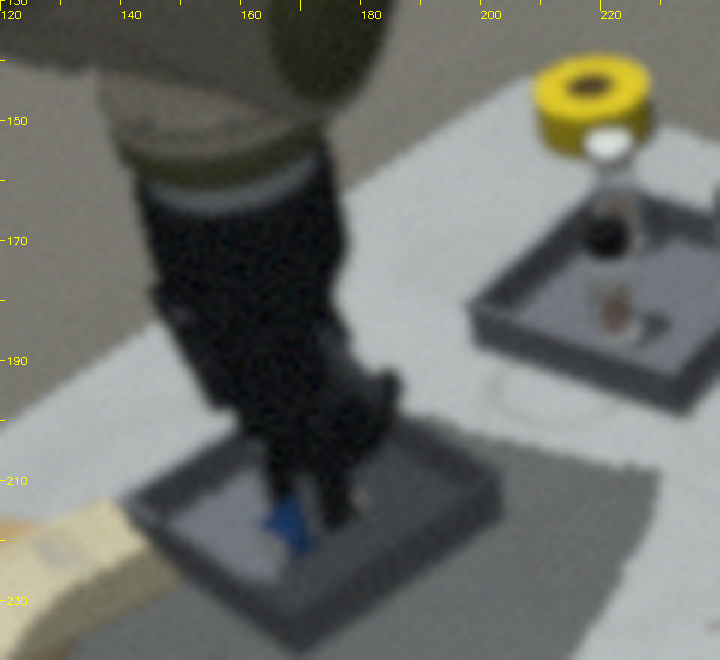

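Positioned well inside the bin. I'll lower about 12 mm, release, and lift.

step_arm:
  steps:
    - {"wx": 0,"wy": 0,"wz": 0,"tx": 0,"ty": -0.002,"tz": 0.006,"fingers": 0.88}
    - {"wx": 0,"wy": 0,"wz": 0,"tx": 0,"ty": -0.002,"tz": 0.01,"fingers": 0.88}
    - {"wx": 0,"wy": 0,"wz": 0,"tx": 0,"ty": -0.002,"tz": 0.012,"fingers": 0.88}
    - {"wx": 0,"wy": 0,"wz": 0,"tx": 0,"ty": -0.002,"tz": 0.012,"fingers": 0.82}
    - {"wx": 0,"wy": 0,"wz": 0,"tx": 0,"ty": -0.002,"tz": 0.012,"fingers": 0.75}
    - {"wx": 0,"wy": 0,"wz": 0,"tx": 0,"ty": -0.002,"tz": 0.012,"fingers": 0.68}
    - {"wx": 0,"wy": 0,"wz": 0,"tx": 0,"ty": -0.002,"tz": 0.012,"fingers": 0.63}
    - {"wx": 0,"wy": 0,"wz": 0,"tx": 0,"ty": -0.002,"tz": 0.012,"fingers": 0.63}

```text
time: 10.27
tcp_pos: [0.4153, 0.2268, 0.1859]
tcp_rot: [[0.071, 0.997, 0.0], [0.997, -0.071, 0.0], [0.0, 0.0, -1.0]]
contact_force: [-0.6, -0.2, 0.0]
width: 0.37
```

step_arm:
  steps:
    - {"wx": 0,"wy": 0,"wz": 0,"tx": 0,"ty": 0,"tz": -0.01,"fingers": 0.6}
    - {"wx": 0,"wy": 0,"wz": 0,"tx": 0,"ty": 0,"tz": -0.03,"fingers": 0.5}
    - {"wx": 0,"wy": 0,"wz": 0,"tx": 0,"ty": 0,"tz": -0.055,"fingers": 0.4}
    - {"wx": 0,"wy": 0,"wz": 0,"tx": 0,"ty": 0,"tz": -0.085,"fingers": 0.4}
    - {"wx": 0,"wy": 0,"wz": 0,"tx": 0,"ty": 0,"tz": -0.115,"fingers": 0.4}
    - {"wx": 0,"wy": 0,"wz": 0,"tx": 0,"ty": 0,"tz": -0.14,"fingers": 0.4}
    - {"wx": 0,"wy": 0,"wz": 0,"tx": 0,"ty": 0,"tz": -0.15,"fingers": 0.4}

```text
time: 10.85
tcp_pos: [0.4153, 0.2269, 0.3392]
tcp_rot: [[0.071, 0.997, 0.005], [0.998, -0.071, 0.001], [0.002, 0.005, -1.0]]
contact_force: [0.1, 0.5, 0.5]
width: 0.599
```

Run:
```python
from h import *
st()
s=eyes.camera('scene');crop(s,120,130,120,110,6,'pics/s10.png')
t=eyes.camera('top');crop(t,330,180,80,80,7,'pics/t10.png')
crop(t,200,150,80,70,7,'pics/t10d.png')
R=down(68.1)
go([.5148,-.2567,.16],R)
```

```text
10.85 G [0.4161 0.2271 0.1842] x [0.0706 0.9975 0.0018] z [ 0.0054  0.0014 -1.    ] j [ 14.2705  17.8326  92.4275   0.0013  69.4222 -71.6809] F [0.0547 0.4679 0.4602] w 0.5990472794329017
t [-0.4753  0.1334  0.0224] w [ 0.0039 -0.002   0.3115] rows 11.9
```

View pics/s10.png

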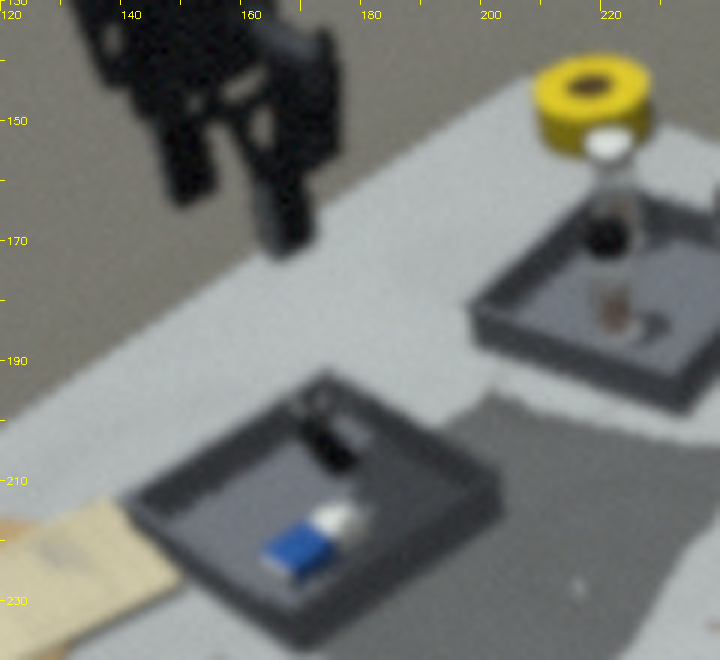

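View pics/t10d.png

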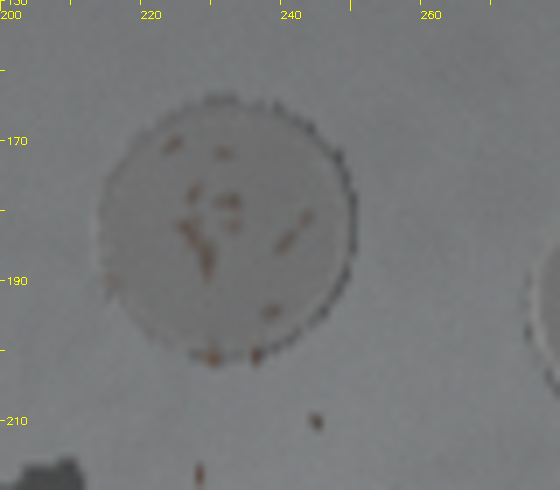

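The eraser lies in the stationery bin at (172,219), clear of the clip. The dish is centred at about (232,182) in the top view. Next I'll refine the handle line from masks in both views.

Run:
```python
from h import *
def line(n,im,box):
    x0,y0,x1,y1=box; g=cv2.cvtColor(im,cv2.COLOR_RGB2GRAY)[y0:y1,x0:x1]
    m=(g<35 if n=='top' else g<50).astype(np.uint8)
    k,l,s,c=cv2.connectedComponentsWithStats(m); i=1+np.argmax(s[1:,4]); print(n,s[i],[q[4] for q in s[1:]])
    ys,xs=np.nonzero(l==i); p=np.c_[xs+x0,ys+y0].astype(float)
    vx,vy,cx,cy=cv2.fitLine(p.astype(np.float32),cv2.DIST_L2,0,.01,.01).ravel()
    t=(p-[cx,cy])@[vx,vy]; w=(p-[cx,cy])@[-vy,vx]; print('len',np.ptp(t)+1,'wid',np.ptp(w)+1)
    a=np.array([cx,cy]);v=np.array([vx,vy]); return a+v*t.min(),a+v*t.max()
T=cv2.imread('pics/top0.png')[...,::-1].copy();S=cv2.imread('pics/scene0.png')[...,::-1].copy()
lt=line('top',T,(364,215,385,250)); ls=line('scene',S,(355,245,385,264)); print(lt,ls)
def pl(n,l):
    o,v=ray(n,l); return o,np.cross(v[0],v[1])/np.linalg.norm(np.cross(v[0],v[1]))
ot,nt=pl('top',lt);os_,ns=pl('scene',ls)
d=np.cross(nt,ns);d/=np.linalg.norm(d);d*=np.sign(d[2]);print('dir',d,'yaw',np.degrees(np.arctan2(d[1],d[0])),'elev',np.degrees(np.arcsin(d[2])))
p0=np.linalg.lstsq(np.array([nt,ns,d]),np.array([nt@ot,ns@os_,0]),rcond=None)[0]
for n,l in(('top',lt),('scene',ls)):
    for u in l:
        o,v=ray(n,u); s=np.linalg.lstsq(np.c_[d,-v[0]],o-p0,rcond=None)[0]; print(n,'end',p0+d*s[0])
print('z=.0808',p0+d*(.0808-p0[2])/d[2])
```

```text
top [  6   7   7  24 118] [np.int32(118)]
len 24.021469604223967 wid 6.607589155435562
scene [ 6  5 19 11 76] [np.int32(30), np.int32(76)]
len 21.57047402858734 wid 5.475454092025757
(array([372.2344, 245.0113]), array([373.3436, 222.0166])) (array([360.7173, 250.5675]), array([379.1298, 259.7395]))
dir [-0.6382  0.2515  0.7276] yaw 158.4967481854931 elev 46.686256786940945
top end [ 0.486  -0.2448  0.112 ]
top end [ 0.5406 -0.2664  0.0497]
scene end [ 0.488  -0.2457  0.1096]
scene end [ 0.5432 -0.2674  0.0467]
z=.0808 [ 0.5133 -0.2556  0.0808]
```

step_arm:
  steps:
    - {"wx": 0,"wy": 0,"wz": 0.02,"tx": -0.02,"ty": 0.006,"tz": 0,"fingers": 0.4}
    - {"wx": 0,"wy": 0,"wz": 0.04,"tx": -0.055,"ty": 0.015,"tz": 0,"fingers": 0.4}
    - {"wx": 0,"wy": 0,"wz": 0.06,"tx": -0.09,"ty": 0.025,"tz": 0,"fingers": 0.4}
    - {"wx": 0,"wy": 0,"wz": 0.08,"tx": -0.125,"ty": 0.035,"tz": 0,"fingers": 0.4}
    - {"wx": 0,"wy": 0,"wz": 0.1,"tx": -0.16,"ty": 0.045,"tz": 0,"fingers": 0.4}
    - {"wx": 0,"wy": 0,"wz": 0.12,"tx": -0.195,"ty": 0.055,"tz": 0,"fingers": 0.4}
    - {"wx": 0,"wy": 0,"wz": 0.14,"tx": -0.23,"ty": 0.065,"tz": 0,"fingers": 0.4}
    - {"wx": 0,"wy": 0,"wz": 0.16,"tx": -0.265,"ty": 0.075,"tz": 0,"fingers": 0.4}

```text
time: 11.62
tcp_pos: [0.4711, -0.0447, 0.3345]
tcp_rot: [[0.23, 0.973, -0.002], [0.973, -0.23, 0.001], [0.0, -0.002, -1.0]]
contact_force: [0.5, 0.4, -0.2]
width: 0.6
```

Run:
```python
from h import *
st();go([.5133,-.2556,.16],down(68.3))
```

```text
11.6167 G [ 0.4708 -0.0446  0.1795] x [0.2299 0.9732 0.0003] z [-0.002   0.0008 -1.    ] j [-19.7936  18.2134  92.7519   0.0033  69.1573 -96.5013] F [ 0.4567  0.3651 -0.1743] w 0.6001318367604066
t [-0.1956  0.0896  0.0192] w [-0.0021 -0.0001  0.1467] rows 5.2
```

step_arm:
  steps:
    - {"wx": 0,"wy": 0,"wz": 0.02,"tx": -0.03,"ty": 0.014,"tz": 0,"fingers": 0.4}
    - {"wx": 0,"wy": 0,"wz": 0.05,"tx": -0.06,"ty": 0.028,"tz": 0,"fingers": 0.4}
    - {"wx": 0,"wy": 0,"wz": 0.08,"tx": -0.095,"ty": 0.043,"tz": 0,"fingers": 0.4}
    - {"wx": 0,"wy": 0,"wz": 0.11,"tx": -0.13,"ty": 0.059,"tz": 0,"fingers": 0.4}
    - {"wx": 0,"wy": 0,"wz": 0.13,"tx": -0.16,"ty": 0.073,"tz": 0.005,"fingers": 0.4}
    - {"wx": 0,"wy": 0,"wz": 0.147,"tx": -0.185,"ty": 0.084,"tz": 0.012,"fingers": 0.4}
    - {"wx": 0,"wy": 0,"wz": 0.147,"tx": -0.196,"ty": 0.09,"tz": 0.018,"fingers": 0.4}
    - {"wx": 0,"wy": 0,"wz": 0.147,"tx": -0.196,"ty": 0.09,"tz": 0.019,"fingers": 0.4}

```text
time: 12.28
tcp_pos: [0.514, -0.2563, 0.314]
tcp_rot: [[0.371, 0.929, -0.003], [0.929, -0.371, 0.002], [0.001, -0.003, -1.0]]
contact_force: [-0.5, 0.1, -0.1]
width: 0.601
```

Run:
```python
from h import *
st();go([.5133,-.2556,.079],down(68.3))
s=eyes.camera('scene');crop(s,330,170,110,110,6,'pics/s11.png')
```

```text
12.2833 G [ 0.5136 -0.2559  0.159 ] x [0.371  0.9286 0.0009] z [-0.0029  0.0021 -1.    ] j [ -38.3012   28.7533   78.5857   -0.0086   72.8627 -106.5241] F [-0.5487  0.1394 -0.1133] w 0.6007233138146569
t [ 0.0003 -0.0007  0.08  ] w [-0.0034 -0.0009 -0.0013] rows 1.9
```

View pics/s11.png

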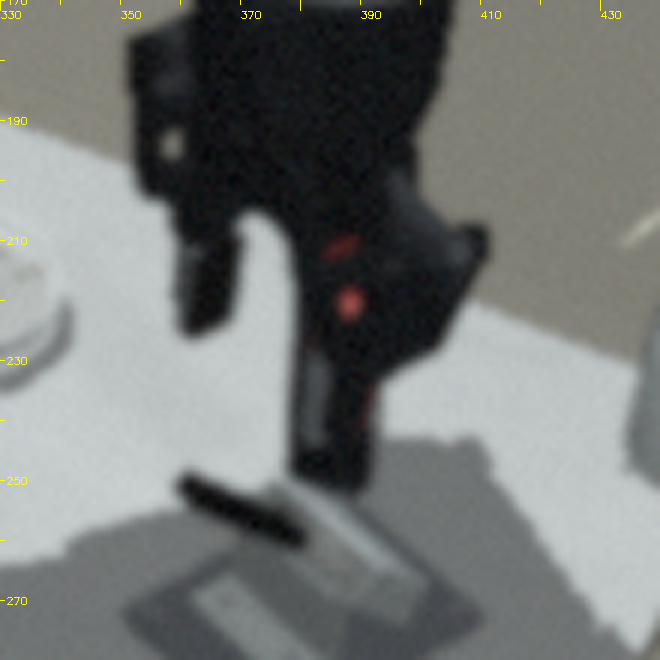

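The jaws at (364,225) and (388,250) straddle the handle at (370,255), clear of the stand. I'll descend.

step_arm:
  steps:
    - {"wx": 0,"wy": 0,"wz": 0,"tx": 0,"ty": 0,"tz": 0.02,"fingers": 0.4}
    - {"wx": 0,"wy": 0,"wz": 0,"tx": 0,"ty": 0,"tz": 0.04,"fingers": 0.4}
    - {"wx": 0,"wy": 0,"wz": 0,"tx": 0,"ty": 0,"tz": 0.056,"fingers": 0.4}
    - {"wx": 0,"wy": 0,"wz": 0,"tx": 0,"ty": 0,"tz": 0.068,"fingers": 0.4}
    - {"wx": 0,"wy": 0,"wz": 0,"tx": 0,"ty": -0.001,"tz": 0.076,"fingers": 0.4}
    - {"wx": 0,"wy": 0,"wz": 0,"tx": 0,"ty": -0.001,"tz": 0.08,"fingers": 0.4}
    - {"wx": 0,"wy": 0,"wz": 0,"tx": 0,"ty": -0.001,"tz": 0.08,"fingers": 0.4}
    - {"wx": 0,"wy": 0,"wz": 0,"tx": 0,"ty": -0.001,"tz": 0.08,"fingers": 0.5}

```text
time: 13.0
tcp_pos: [0.5133, -0.2534, 0.2373]
tcp_rot: [[0.368, 0.93, 0.001], [0.93, -0.368, -0.0], [-0.0, 0.001, -1.0]]
contact_force: [-0.4, 0.1, -0.1]
width: 0.507
```

Run:
```python
from h import *
st();go([.5133,-.2556,.079],down(68.3))
s=eyes.camera('scene');crop(s,330,170,110,110,6,'pics/s12.png')
```

```text
13.0 G [ 0.5134 -0.2535  0.0823] x [ 0.3683  0.9297 -0.0001] z [ 0.0006 -0.0004 -1.    ] j [ -38.12     33.7532   84.1631    0.0038   62.0426 -106.5127] F [-0.3914  0.1234 -0.0617] w 0.5067627656597674
t [-0.002   0.0008  0.0033] w [0.0007 0.0001 0.0016] rows 0.1
```

View pics/s12.png

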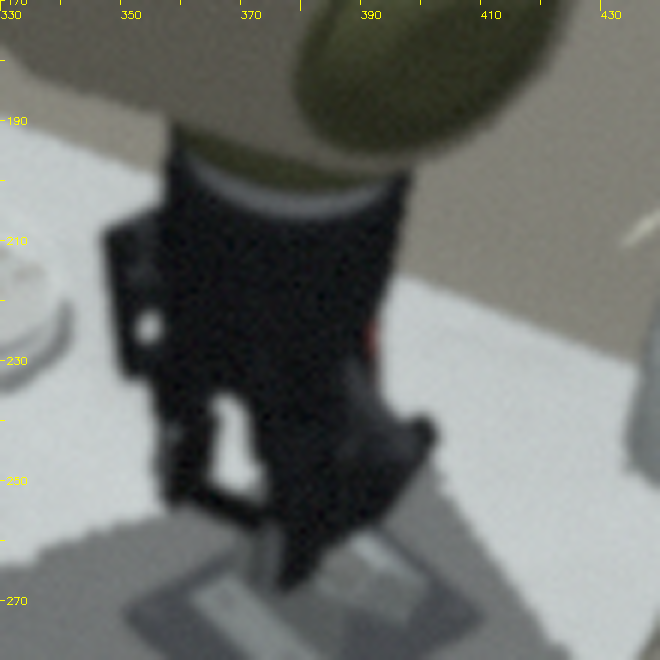

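step_arm:
  steps:
    - {"wx": 0,"wy": 0,"wz": 0,"tx": -0.002,"ty": 0.001,"tz": 0.003,"fingers": 0.55}
    - {"wx": 0,"wy": 0,"wz": 0,"tx": -0.002,"ty": 0.001,"tz": 0.003,"fingers": 0.6}
    - {"wx": 0,"wy": 0,"wz": 0,"tx": -0.002,"ty": 0.001,"tz": 0.003,"fingers": 0.65}
    - {"wx": 0,"wy": 0,"wz": 0,"tx": -0.002,"ty": 0.001,"tz": 0.003,"fingers": 0.7}
    - {"wx": 0,"wy": 0,"wz": 0,"tx": -0.002,"ty": 0.001,"tz": 0.003,"fingers": 0.75}
    - {"wx": 0,"wy": 0,"wz": 0,"tx": -0.002,"ty": 0.001,"tz": 0.003,"fingers": 0.78}
  squeeze: 30

```text
time: 13.55
tcp_pos: [0.5133, -0.2561, 0.2338]
tcp_rot: [[0.369, 0.929, 0.0], [0.929, -0.369, -0.0], [0.0, 0.0, -1.0]]
contact_force: [0.1, 0.3, -0.0]
width: 0.216
```

Run:
```python
from h import *
st();go([.5133,-.2556,.079],down(68.3))
```

```text
13.55 G [ 0.5133 -0.2561  0.0788] x [0.3689 0.9295 0.    ] z [ 0.0001 -0.     -1.    ] j [ -38.3352   34.1252   84.1412    0.0022   61.7299 -106.6894] F [ 0.1165  0.2996 -0.045 ] w 0.2159477835395984
t [ 0.0005 -0.0002 -0.0002] w [ 0.0001 -0.      0.0009] rows 0.0
```

step_arm:
  steps:
    - {"wx": 0,"wy": 0,"wz": 0,"tx": 0,"ty": 0,"tz": 0,"fingers": 0.8}
    - {"wx": 0,"wy": 0,"wz": 0,"tx": 0,"ty": 0,"tz": 0,"fingers": 0.82}
    - {"wx": 0,"wy": 0,"wz": 0,"tx": 0,"ty": 0,"tz": 0,"fingers": 0.85}
    - {"wx": 0,"wy": 0,"wz": 0,"tx": 0,"ty": 0,"tz": 0,"fingers": 0.95}
    - {"wx": 0,"wy": 0,"wz": 0,"tx": 0,"ty": 0,"tz": 0,"fingers": 0.95}
    - {"wx": 0,"wy": 0,"wz": 0,"tx": 0,"ty": 0,"tz": 0,"fingers": 0.95}
  squeeze: 40

```text
time: 14.05
tcp_pos: [0.5134, -0.2561, 0.2338]
tcp_rot: [[0.369, 0.929, 0.0], [0.929, -0.369, -0.0], [-0.0, 0.0, -1.0]]
contact_force: [0.5, -0.4, 0.2]
width: 0.177
```

Run:
```python
from h import *
st()
s=arm.state();d=np.array([-.93*.7071,.367*.7071,.7071]);print('d in tool',s['tcp_rot'].T@d)
```

```text
14.05 G [ 0.5134 -0.2561  0.0788] x [ 0.3689  0.9295 -0.0001] z [ 0.0002 -0.0002 -1.    ] j [ -38.3312   34.1255   84.1342   -0.0001   61.7233 -106.6853] F [ 0.4772 -0.3788  0.1862] w 0.17743261212770045
d in tool [-0.0014 -0.7068 -0.7073]
```

Gripped (15 mm opening, about the 16 mm handle) with no side load. I'll draw the lens out along the handle axis.

step_arm:
  steps:
    - {"wx": 0,"wy": 0,"wz": 0,"tx": 0,"ty": -0.001,"tz": -0.001,"fingers": 0.95}
    - {"wx": 0,"wy": 0,"wz": 0,"tx": 0,"ty": -0.003,"tz": -0.003,"fingers": 0.95}
    - {"wx": 0,"wy": 0,"wz": 0,"tx": 0,"ty": -0.006,"tz": -0.006,"fingers": 0.95}
    - {"wx": 0,"wy": 0,"wz": 0,"tx": 0,"ty": -0.01,"tz": -0.01,"fingers": 0.95}
    - {"wx": 0,"wy": 0,"wz": 0,"tx": 0,"ty": -0.014,"tz": -0.014,"fingers": 0.95}
    - {"wx": 0,"wy": 0,"wz": 0,"tx": 0,"ty": -0.018,"tz": -0.018,"fingers": 0.95}

```text
time: 14.55
tcp_pos: [0.4961, -0.2492, 0.2523]
tcp_rot: [[0.369, 0.929, 0.0], [0.929, -0.369, -0.0], [-0.0, 0.0, -1.0]]
contact_force: [0.4, -1.8, -0.2]
width: 0.183
```

Run:
```python
from h import *
st()
s=eyes.camera('scene');crop(s,330,170,110,110,6,'pics/s13.png')
```

```text
14.55 G [ 0.4961 -0.2492  0.0973] x [ 0.3689  0.9295 -0.    ] z [ 0. -0. -1.] j [ -38.8913   31.248    86.1592   -0.       62.5899 -107.2418] F [ 0.387  -1.8136 -0.1777] w 0.18280037037421837
```

View pics/s13.png

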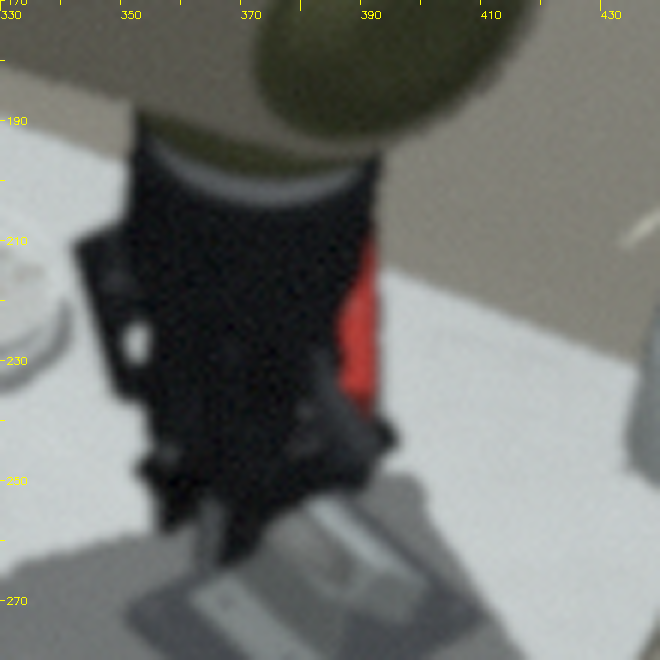

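Forces stay low (under 2 N) and the stand hasn't moved. I'll continue drawing.

step_arm:
  steps:
    - {"wx": 0,"wy": 0,"wz": 0,"tx": 0,"ty": -0.004,"tz": -0.004,"fingers": 0.95}
    - {"wx": 0,"wy": 0,"wz": 0,"tx": 0,"ty": -0.009,"tz": -0.009,"fingers": 0.95}
    - {"wx": 0,"wy": 0,"wz": 0,"tx": 0,"ty": -0.015,"tz": -0.015,"fingers": 0.95}
    - {"wx": 0,"wy": 0,"wz": 0,"tx": 0,"ty": -0.021,"tz": -0.021,"fingers": 0.95}
    - {"wx": 0,"wy": 0,"wz": 0,"tx": 0,"ty": -0.028,"tz": -0.028,"fingers": 0.95}
    - {"wx": 0,"wy": 0,"wz": 0,"tx": 0,"ty": -0.035,"tz": -0.035,"fingers": 0.95}
    - {"wx": 0,"wy": 0,"wz": 0,"tx": 0,"ty": -0.042,"tz": -0.042,"fingers": 0.95}
    - {"wx": 0,"wy": 0,"wz": 0,"tx": 0,"ty": -0.045,"tz": -0.045,"fingers": 0.95}

```text
time: 15.27
tcp_pos: [0.4539, -0.2324, 0.2979]
tcp_rot: [[0.369, 0.929, 0.0], [0.929, -0.369, -0.0], [-0.0, 0.001, -1.0]]
contact_force: [-0.1, 0.1, -0.6]
width: 0.18
```

Run:
```python
from h import *
st()
s=eyes.camera('scene');crop(s,310,150,120,130,5,'pics/s14.png')
t=eyes.camera('top');crop(t,320,170,90,90,6,'pics/t14.png')
```

```text
15.2667 G [ 0.4539 -0.2325  0.1429] x [ 0.3689  0.9295 -0.0003] z [ 0.0004 -0.0004 -1.    ] j [ -40.4382   24.0668   90.2865   -0.0038   65.612  -108.7868] F [-0.1182  0.1266 -0.5744] w 0.17957067395602985
```

View pics/s14.png

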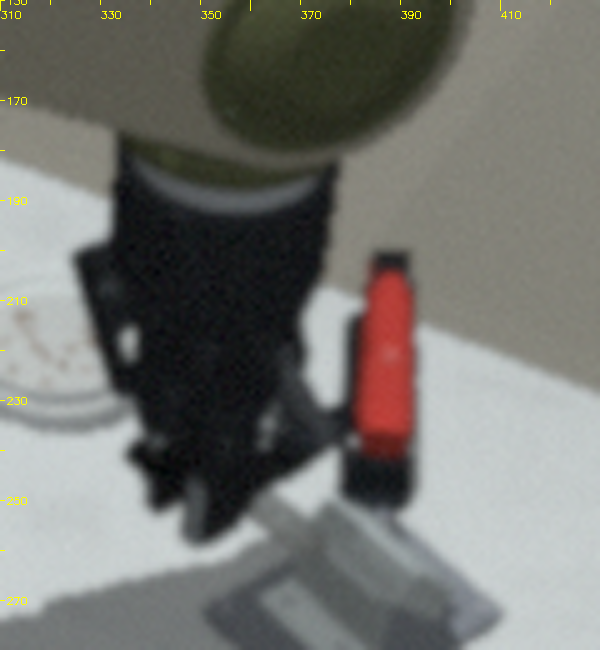

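View pics/t14.png

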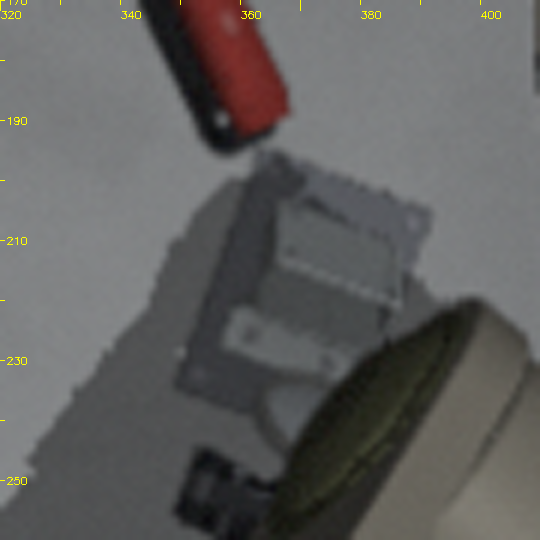

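The ring is visible outside the pocket (top view, about (368,241)), so the lens is fully drawn. I'll raise it and carry it towards the dish.

Run:
```python
from h import *
go([.56,.077,.19],down(85))
```

```text
t [ 0.3268 -0.016  -0.0476] w [ 0.0009  0.0005 -0.2907] rows 7.9
```

step_arm:
  steps:
    - {"wx": 0,"wy": 0,"wz": 0,"tx": 0.005,"ty": 0,"tz": -0.015,"fingers": 0.95}
    - {"wx": 0,"wy": 0,"wz": -0.02,"tx": 0.02,"ty": -0.001,"tz": -0.03,"fingers": 0.95}
    - {"wx": 0,"wy": 0,"wz": -0.05,"tx": 0.045,"ty": -0.002,"tz": -0.042,"fingers": 0.95}
    - {"wx": 0,"wy": 0,"wz": -0.08,"tx": 0.075,"ty": -0.004,"tz": -0.048,"fingers": 0.95}
    - {"wx": 0,"wy": 0,"wz": -0.11,"tx": 0.105,"ty": -0.005,"tz": -0.048,"fingers": 0.95}
    - {"wx": 0,"wy": 0,"wz": -0.14,"tx": 0.135,"ty": -0.007,"tz": -0.048,"fingers": 0.95}
    - {"wx": 0,"wy": 0,"wz": -0.17,"tx": 0.165,"ty": -0.008,"tz": -0.048,"fingers": 0.95}
    - {"wx": 0,"wy": 0,"wz": -0.2,"tx": 0.195,"ty": -0.01,"tz": -0.048,"fingers": 0.95}

```text
time: 16.03
tcp_pos: [0.5179, -0.0465, 0.3444]
tcp_rot: [[0.176, 0.984, -0.0], [0.984, -0.176, 0.0], [0.0, -0.0, -1.0]]
contact_force: [1.3, 0.1, -0.4]
width: 0.18
```

Run:
```python
from h import *
st()
go([.56,.077,.19],down(85))
```

```text
16.0333 G [ 0.5179 -0.0465  0.1894] x [0.1755 0.9845 0.    ] z [-0.0003  0.0001 -1.    ] j [-18.1939  21.9104  84.8645  -0.0007  73.2435 -98.0859] F [ 1.3011  0.1453 -0.3828] w 0.17997763423036503
t [ 0.129   0.0198 -0.0006] w [-0.0003 -0.     -0.0891] rows 3.1
```

step_arm:
  steps:
    - {"wx": 0,"wy": 0,"wz": -0.02,"tx": 0.025,"ty": 0.004,"tz": 0,"fingers": 0.95}
    - {"wx": 0,"wy": 0,"wz": -0.04,"tx": 0.05,"ty": 0.008,"tz": 0,"fingers": 0.95}
    - {"wx": 0,"wy": 0,"wz": -0.06,"tx": 0.078,"ty": 0.012,"tz": 0,"fingers": 0.95}
    - {"wx": 0,"wy": 0,"wz": -0.075,"tx": 0.103,"ty": 0.016,"tz": 0,"fingers": 0.95}
    - {"wx": 0,"wy": 0,"wz": -0.085,"tx": 0.12,"ty": 0.019,"tz": 0,"fingers": 0.95}
    - {"wx": 0,"wy": 0,"wz": -0.089,"tx": 0.129,"ty": 0.02,"tz": 0,"fingers": 0.95}
    - {"wx": 0,"wy": 0,"wz": -0.089,"tx": 0.129,"ty": 0.02,"tz": 0,"fingers": 0.95}

```text
time: 16.62
tcp_pos: [0.5602, 0.0768, 0.3442]
tcp_rot: [[0.087, 0.996, -0.001], [0.996, -0.087, 0.0], [0.0, -0.001, -1.0]]
contact_force: [-0.4, -0.4, -1.3]
width: 0.18
```

```bash
cat >> h.py <<'E'
def tilt(phi,th):
    p=np.radians(phi);t=np.radians(th);h=np.array([np.cos(p),np.sin(p),0]);z=np.sin(t)*h+np.array([0,0,-np.cos(t)])
    x=np.array([-np.sin(p),np.cos(p),0]); return np.c_[x,np.cross(z,x),z]
E
python3 - <<'E'
from h import *
st()
go([.57,.077,.19],tilt(-5,22))
go([.585,.0757,.19],tilt(-5,45))
go([.585,.0757,.105],tilt(-5,45))
s=eyes.camera('scene');crop(s,200,60,140,140,5,'pics/s15.png')
E
```

```text
16.6167 G [0.5601 0.0768 0.1892] x [0.0867 0.9962 0.0002] z [-0.0006  0.0002 -1.    ] j [ -4.1913  26.19    77.6175   0.0114  76.2298 -89.2178] F [-0.3945 -0.3511 -1.2531] w 0.17970801960307511
t [ 0.0011 -0.0483  0.0105] w [-0.3846 -0.0003  0.0004] rows 3.1
t [ 0.0011 -0.0848  0.0447] w [-0.7861 -0.0003  0.0003] rows 6.3
t [ 0.0011 -0.0847  0.1297] w [-0.7861 -0.0003  0.0003] rows 6.3
```

View pics/s15.png

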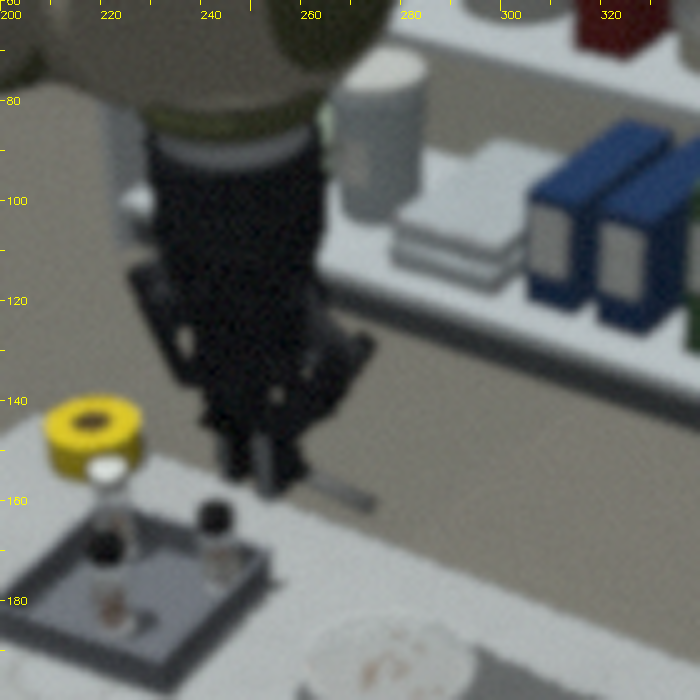

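The lens is held, its ring seen nearly edge-on towards (274,160). I'll pitch it level at height.

step_arm:
  steps:
    - {"wx": -0.06,"wy": 0,"wz": 0,"tx": 0,"ty": -0.007,"tz": 0.001,"fingers": 0.95}
    - {"wx": -0.16,"wy": 0,"wz": 0,"tx": 0,"ty": -0.02,"tz": 0.004,"fingers": 0.95}
    - {"wx": -0.27,"wy": 0,"wz": 0,"tx": 0,"ty": -0.033,"tz": 0.007,"fingers": 0.95}
    - {"wx": -0.38,"wy": 0,"wz": 0,"tx": 0,"ty": -0.046,"tz": 0.012,"fingers": 0.95}
    - {"wx": -0.49,"wy": 0,"wz": 0,"tx": 0,"ty": -0.057,"tz": 0.019,"fingers": 0.95}
    - {"wx": -0.6,"wy": 0,"wz": 0,"tx": 0.001,"ty": -0.068,"tz": 0.027,"fingers": 0.95}
    - {"wx": -0.7,"wy": 0,"wz": 0,"tx": 0.001,"ty": -0.077,"tz": 0.036,"fingers": 0.95}
    - {"wx": -0.77,"wy": 0,"wz": 0,"tx": 0.001,"ty": -0.084,"tz": 0.043,"fingers": 0.95}

```text
time: 17.33
tcp_pos: [0.475, 0.083, 0.3014]
tcp_rot: [[0.09, 0.712, 0.696], [0.996, -0.064, -0.063], [-0.0, 0.699, -0.715]]
contact_force: [1.3, -0.2, -0.6]
width: 0.175
```

step_arm:
  steps:
    - {"wx": 0,"wy": 0,"wz": 0,"tx": 0,"ty": 0,"tz": 0,"fingers": 0.95}
    - {"wx": 0,"wy": 0,"wz": 0,"tx": 0,"ty": 0,"tz": 0,"fingers": 0.95}

```text
time: 17.5
tcp_pos: [0.4762, 0.0831, 0.3017]
tcp_rot: [[0.09, 0.717, 0.691], [0.996, -0.065, -0.063], [-0.0, 0.694, -0.72]]
contact_force: [0.2, 0.3, -0.4]
width: 0.183
```

Run:
```python
from h import *
st()
go([.585,.0757,.105],tilt(-5,45))
s=eyes.camera('scene');crop(s,200,80,120,120,6,'pics/s16.png')
t=eyes.camera('top');crop(t,190,140,100,100,6,'pics/t16.png')
```

```text
17.5 G [0.5834 0.0734 0.1901] x [ 0.0902  0.9959 -0.0005] z [ 0.6912 -0.0629 -0.7199] j [ -4.0204  18.6644 104.1514  -3.5781  13.2645 -85.7064] F [ 0.2427  0.333  -0.4146] w 0.1834614993070562
t [ 0.0021 -0.0609  0.0623] w [-0.0183  0.0025 -0.0018] rows 2.1
```

View pics/s16.png

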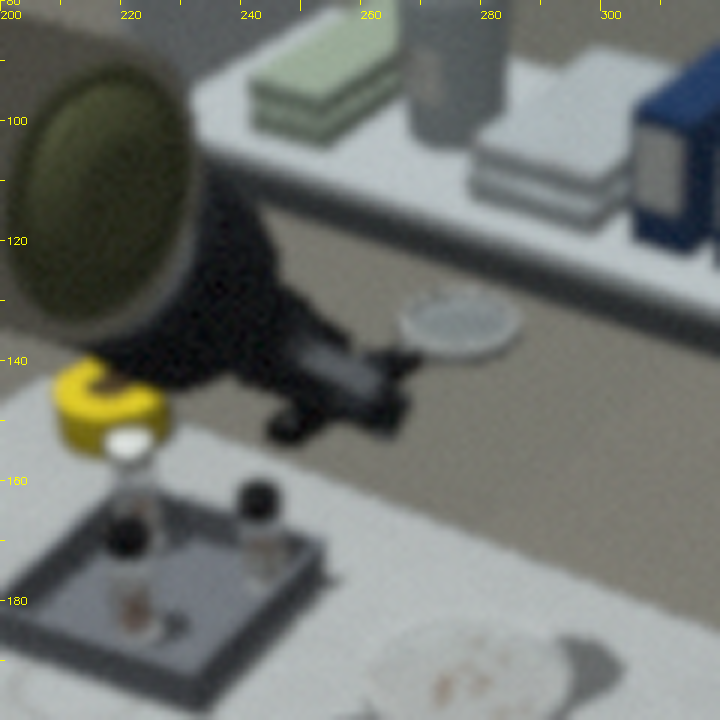

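View pics/t16.png

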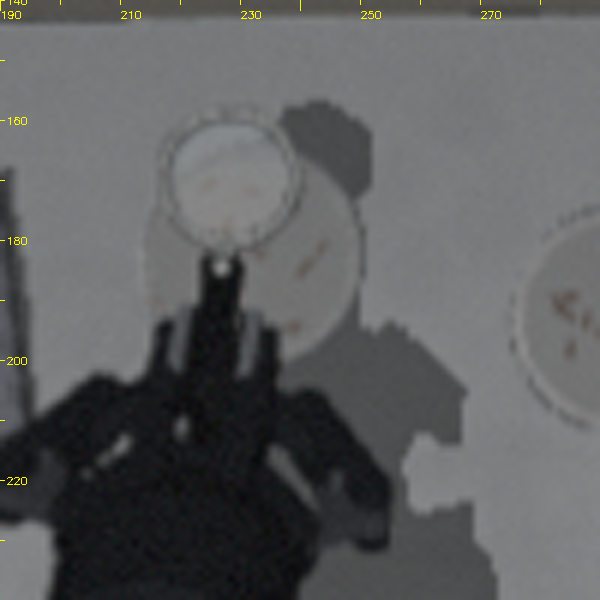

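The lens looks level (ring in the scene view at about (276,134), in the top view at (228,169)), but joint 5 is at 13° and its limit is 10°. Lowering straight down would reach that limit, so I'll yaw the tool about 30° to the left to keep the wrist clear. First I'll measure the glass.

Run:
```python
from h import *
U=lambda c,x0,y0,s:(np.array(c,float)+.5)/s-.5+[x0,y0]
g,e=tri('top','scene',U([(231.5,177.5)],190,140,6),U([(460,325)],200,80,6)); print('glass',g,e)
s=arm.state();R=s['tcp_rot'];G=s['tcp_pos']+.155*R[:,2]
print('glass in tool (from G)',R.T@(g-G),'world',g-G,'dist',np.linalg.norm(g-G))
print('expect @62mm', -.062*np.array([0,-.7071,-.7071]))
print('dish',plane('top',U([(227.5,228.5)],200,150,7),.014))
go([.575,.06,.19],tilt(10,45))
go([.590,.044,.19],tilt(25,45))
```

```text
glass [0.6466 0.0682 0.1904] 0.00023953299183194119
glass in tool (from G) [0.0002 0.0445 0.0439] world [ 0.0623 -0.0054 -0.0006] dist 0.06249677200953801
expect @62mm [-0.      0.0438  0.0438]
dish [[0.6462 0.0701 0.014 ]]
t [-0.0431 -0.0063 -0.0023] w [-0.0159  0.1857 -0.1883] rows 2.1
t [-0.0841  0.0134  0.0168] w [-0.0157  0.3693 -0.3749] rows 4.2
```

Run:
```python
from h import *
D=np.array([.6462,.0701])
for ph in (2,10,18,25):
    p=np.radians(ph); go([*(D-.0624*np.array([np.cos(p),np.sin(p)])),.19],tilt(ph,44.5))
```

```text
t [-0.0193 -0.0012  0.0013] w [-0.0073  0.0874 -0.0891] rows 1.0
t [-0.0427  0.0021  0.0045] w [-0.0073  0.1849 -0.1891] rows 2.1
t [-0.0652  0.0077  0.01  ] w [-0.0072  0.2824 -0.289 ] rows 3.2
t [-0.0839  0.0144  0.0165] w [-0.0072  0.3677 -0.3765] rows 4.2
```

step_arm:
  steps:
    - {"wx": -0.001,"wy": 0.02,"wz": -0.02,"tx": -0.005,"ty": 0,"tz": 0,"fingers": 0.95}
    - {"wx": -0.003,"wy": 0.045,"wz": -0.045,"tx": -0.01,"ty": -0.001,"tz": 0.001,"fingers": 0.95}
    - {"wx": -0.007,"wy": 0.087,"wz": -0.089,"tx": -0.019,"ty": -0.001,"tz": 0.001,"fingers": 0.95}
    - {"wx": -0.007,"wy": 0.135,"wz": -0.138,"tx": -0.031,"ty": 0.001,"tz": 0.003,"fingers": 0.95}
    - {"wx": -0.007,"wy": 0.185,"wz": -0.189,"tx": -0.043,"ty": 0.002,"tz": 0.005,"fingers": 0.95}
    - {"wx": -0.007,"wy": 0.235,"wz": -0.24,"tx": -0.054,"ty": 0.005,"tz": 0.007,"fingers": 0.95}
    - {"wx": -0.007,"wy": 0.282,"wz": -0.289,"tx": -0.065,"ty": 0.008,"tz": 0.01,"fingers": 0.95}
    - {"wx": -0.007,"wy": 0.325,"wz": -0.333,"tx": -0.075,"ty": 0.011,"tz": 0.013,"fingers": 0.95}

```text
time: 18.27
tcp_pos: [0.4909, 0.0116, 0.3078]
tcp_rot: [[-0.347, 0.679, 0.647], [0.938, 0.245, 0.246], [0.008, 0.692, -0.722]]
contact_force: [-0.0, 1.6, -1.0]
width: 0.177
```

Run:
```python
from h import *
st()
D=np.array([.6462,.0701])
for z in(.19,.15,.105):
    p=np.radians(25); go([*(D-.0624*np.array([np.cos(p),np.sin(p)])),z],tilt(25,44.5))
```

```text
18.2667 G [0.5912 0.0497 0.1959] x [-0.3473  0.9377  0.0083] z [ 0.6469  0.246  -0.7218] j [ -16.8058   18.8833  102.3191   51.727    32.5617 -165.293 ] F [-0.0282  1.5638 -0.9984] w 0.17702028871809145
t [-0.0131 -0.0082  0.002 ] w [-0.0119  0.0509 -0.0643] rows 0.7
t [-0.0134 -0.0359  0.0308] w [-0.0119  0.0509 -0.0643] rows 1.2
t [-0.0138 -0.067   0.0633] w [-0.0119  0.0509 -0.0643] rows 2.2
```

Joint 6 went to its −165° range edge in this direction, so I'll back out. Before choosing the other side, I'll fit the arm's kinematics from the logged poses.

```bash
cat > kin.py <<'E'
import numpy as np
from scipy.spatial.transform import Rotation as Ro
from scipy.optimize import least_squares
# joints, G(=tcp+.155z), x, z
L=[([60.8884,21.8397,74.3779,.0028,83.8571,-12.3336],[.1586,.5264,.2492],[.2887,.9574,-.0013],[-.0007,-.0011,-1]),
([24.5253,19.1015,85.6993,.003,75.2248,-61.3906],[.3957,.3097,.2093],[.0712,.9975,-.0002],[-.0004,-.0001,-1]),
([-2.0517,35.8274,68.7013,.0047,75.5194,-97.035],[.6317,.095,.1388],[-.0868,.9962,.0002],[-.0008,.0001,-1]),
([-1.8995,40.6679,73.688,.007,65.5285,-96.8432],[.6311,.0967,.0599],[-.0861,.9963,-.0001],[.002,0,-1]),
([9.5129,34.7043,68.2086,.0005,76.9495,-85.4291],[.5973,.2192,.1538],[-.0861,.9963,.0002],[.0024,.0004,-1]),
([-5.6944,44.0305,70.359,-.0004,65.5339,-122.5692],[.659,.0524,.0385],[-.452,.892,-.0007],[.0013,-.0001,-1]),
([14.1795,30.325,102.2254,.0008,47.6185,-71.7566],[.4165,.2264,.0415],[.0709,.9975,-.0009],[-.0029,-.0007,-1]),
([14.2705,17.8326,92.4275,.0013,69.4222,-71.6809],[.4161,.2271,.1842],[.0706,.9975,.0018],[.0054,.0014,-1]),
([-38.12,33.7532,84.1631,.0038,62.0426,-106.5127],[.5134,-.2535,.0823],[.3683,.9297,-.0001],[.0006,-.0004,-1]),
([-40.4382,24.0668,90.2865,-.0038,65.612,-108.7868],[.4539,-.2325,.1429],[.3689,.9295,-.0003],[.0004,-.0004,-1]),
([-4.0204,18.6644,104.1514,-3.5781,13.2645,-85.7064],[.5834,.0734,.1901],[.0902,.9959,-.0005],[.6912,-.0629,-.7199]),
([-16.8058,18.8833,102.3191,51.727,32.5617,-165.293],[.5912,.0497,.1959],[-.3473,.9377,.0083],[.6469,.246,-.7218])]
def cols(q):
    a,b=np.radians(q[1]),np.radians(q[1]+q[2]); R=Ro.from_euler('z',q[0],degrees=True).as_matrix()
    M=np.array([[1,0,0,np.sin(a),np.sin(b),np.cos(b)],[0,1,0,0,0,0],[0,0,1,np.cos(a),np.cos(b),-np.sin(b)]]); return R@M
A=[];B=[]
for q,G,x,z in L:
    z=np.array(z); A.append(np.c_[cols(q),z]);B.append(np.array(G)-.155*z)
P,res,_,_=np.linalg.lstsq(np.vstack(A),np.hstack(B),rcond=None)
if __name__=='__main__': print('params',P,'resid',np.abs(np.vstack(A)@P-np.hstack(B)).max())
def rot0(q): return (Ro.from_euler('z',q[0],degrees=True)*Ro.from_euler('y',q[1]+q[2],degrees=True)*Ro.from_euler('z',q[3],degrees=True)*Ro.from_euler('y',q[4],degrees=True)*Ro.from_euler('z',q[5],degrees=True)).as_matrix()
Cs=[]
for q,G,x,z in L:
    x=np.array(x);z=np.array(z);R=np.c_[x,np.cross(z,x),z]; Cs.append(rot0(q).T@R)
C=Ro.from_matrix(np.array(Cs)).mean().as_matrix()
if __name__=='__main__': print(C, max(np.degrees(Ro.from_matrix(c@C.T).magnitude()) for c in Cs))
def fk(q):
    R=rot0(q)@C; return cols(q)@P[:6]+P[6]*R[:,2],R
def ik(G,R,q0):
    T=np.array(G)-.155*R[:,2]
    f=lambda q:(lambda p,r:np.r_[(p-T)*10,Ro.from_matrix(r.T@R).as_rotvec()])(*fk(q))
    s=least_squares(f,q0,x_scale=10); return s.x,np.abs(s.fun).max()
E
python3 kin.py
python3 - <<'E'
from kin import *; from h import tilt,st
np.set_printoptions(precision=2,suppress=True)
D=np.array([.6462,.0701])
q0=L[-2][0]
for ph in(-15,-25,-35,-45,-60):
    p=np.radians(ph)
    for z in(.19,.15,.13,.11):
        q,e=ik([*(D-.0624*np.array([np.cos(p),np.sin(p)])),z],tilt(ph,44.5),q0 if z==.19 else q); 
        if z==.19:q0=q
        print(ph,z,q,round(e,5))
E
```

```text
params [-1.70960828e-05  1.17504035e-01  1.30123919e-01  5.36988642e-01
  3.50847080e-01  1.02923125e-01  8.40735460e-02] resid 4.954812197743852e-05
[[-1.00000000e+00  1.74907221e-05 -7.62273335e-06]
 [-1.74907308e-05 -1.00000000e+00  1.13225835e-06]
 [-7.62271355e-06  1.13239168e-06  1.00000000e+00]] 0.004284013217984191
-15 0.19 [  1.63  20.17 101.94 -39.06  18.56 -40.4 ] 0.0
-15 0.15 [  1.63  24.03 104.77 -56.05  13.99 -22.72] 0.0
-15 0.13 [  1.63  26.13 106.01 -68.68  12.44  -9.76] 0.0
-15 0.11 [  1.63  28.33 107.12 -83.85  11.64   5.75] 0.0
-25 0.19 [  6.39  22.26  98.19 -49.53  28.68 -20.69] 0.0
-25 0.15 [  6.39  25.9  100.93 -59.82  24.98  -9.17] 0.0
-25 0.13 [  6.39  27.87 102.12 -66.07  23.54  -2.31] 0.0
-25 0.11 [  6.39  29.94 103.19 -73.    22.44   5.22] 0.0
-35 0.19 [ 10.23  24.9   93.35 -51.57  39.43 -10.05] 0.0
-35 0.15 [ 10.23  28.27  95.98 -57.93  35.96  -2.03] 0.0
-35 0.13 [ 10.23  30.1   97.12 -61.57  34.46   2.43] 0.0
-35 0.11 [ 10.23  32.01  98.15 -65.5   33.15   7.16] 0.0
-45 0.19 [ 13.05  27.92  87.61 -50.88  50.05  -2.88] 0.0
-45 0.15 [ 13.05  31.03  90.16 -54.89  46.63   3.16] 0.0
-45 0.13 [ 13.05  32.71  91.26 -57.14  45.08   6.38] 0.0
-45 0.11 [ 13.05  34.48  92.24 -59.53  43.63   9.72] 0.0
-60 0.19 [ 15.5   32.94  77.75 -48.27  65.41   5.08] 0.0
-60 0.15 [ 15.5   35.68  80.21 -50.22  62.01   9.48] 0.0
-60 0.13 [ 15.5   37.16  81.28 -51.3   60.4   11.72] 0.0
-60 0.11 [ 15.5   38.71  82.22 -52.45  58.86  14.  ] 0.0
```

```bash
cat >> h.py <<'E'
D=np.array([.6462,.0701])
def over(phi,z,th=44.5):
    p=np.radians(phi); go([*(D-.0624*np.array([np.cos(p),np.sin(p)])),z],tilt(phi,th))
E
python3 - <<'E'
from h import *
for ph in (18,14,10,5,0,-4): over(ph,.195)
E
```

```text
t [ 0.0079 -0.0052 -0.0018] w [-0.0124 -0.0342  0.0233] rows 0.3
t [ 0.0198 -0.0046 -0.0011] w [-0.0127 -0.0828  0.0734] rows 0.9
t [ 0.0316 -0.0034  0.0001] w [-0.013  -0.1314  0.1235] rows 1.4
t [ 0.0461 -0.0011  0.0025] w [-0.0133 -0.1922  0.1862] rows 2.1
t [0.0603 0.0021 0.0058] w [-0.0136 -0.2529  0.2488] rows 2.8
t [0.0714 0.0053 0.009 ] w [-0.0138 -0.3015  0.2989] rows 3.4
```

step_arm:
  steps:
    - {"wx": -0.01,"wy": -0.05,"wz": 0.04,"tx": 0.012,"ty": -0.005,"tz": -0.001,"fingers": 0.95}
    - {"wx": -0.012,"wy": -0.083,"wz": 0.073,"tx": 0.02,"ty": -0.005,"tz": -0.001,"fingers": 0.95}
    - {"wx": -0.013,"wy": -0.12,"wz": 0.11,"tx": 0.029,"ty": -0.004,"tz": 0,"fingers": 0.95}
    - {"wx": -0.013,"wy": -0.155,"wz": 0.148,"tx": 0.037,"ty": -0.003,"tz": 0.001,"fingers": 0.95}
    - {"wx": -0.013,"wy": -0.192,"wz": 0.186,"tx": 0.046,"ty": -0.001,"tz": 0.003,"fingers": 0.95}
    - {"wx": -0.013,"wy": -0.228,"wz": 0.223,"tx": 0.055,"ty": 0.001,"tz": 0.004,"fingers": 0.95}
    - {"wx": -0.014,"wy": -0.265,"wz": 0.262,"tx": 0.063,"ty": 0.003,"tz": 0.007,"fingers": 0.95}
    - {"wx": -0.014,"wy": -0.301,"wz": 0.299,"tx": 0.071,"ty": 0.005,"tz": 0.009,"fingers": 0.95}

```text
time: 18.93
tcp_pos: [0.476, 0.0751, 0.3054]
tcp_rot: [[0.028, 0.716, 0.698], [1.0, -0.015, -0.025], [-0.007, 0.698, -0.716]]
contact_force: [0.7, 0.3, -1.2]
width: 0.183
```

Run:
```python
from h import *
st()
for ph in (-8,-12,-16,-20,-25): over(ph,.195)
```

```text
18.9333 G [0.5841 0.0712 0.1945] x [ 0.0285  0.9996 -0.0074] z [ 0.6978 -0.0251 -0.7158] j [  -5.5954   18.098   104.3146   10.5589   13.5758 -103.4052] F [ 0.7081  0.2535 -1.1919] w 0.18284700561391998
t [0.0189 0.0004 0.    ] w [-0.0033 -0.0725  0.0846] rows 0.9
t [0.0307 0.0017 0.0012] w [-0.0031 -0.1214  0.1345] rows 1.4
t [0.0423 0.0036 0.0029] w [-0.0028 -0.1702  0.1843] rows 2.0
t [0.0538 0.0061 0.0052] w [-0.0025 -0.2191  0.2342] rows 2.6
t [0.0677 0.0099 0.0088] w [-0.0022 -0.2801  0.2965] rows 3.3
```

step_arm:
  steps:
    - {"wx": -0.002,"wy": -0.04,"wz": 0.045,"tx": 0.01,"ty": 0,"tz": 0,"fingers": 0.95}
    - {"wx": -0.003,"wy": -0.072,"wz": 0.084,"tx": 0.019,"ty": 0,"tz": 0,"fingers": 0.95}
    - {"wx": -0.003,"wy": -0.097,"wz": 0.11,"tx": 0.025,"ty": 0.001,"tz": 0.001,"fingers": 0.95}
    - {"wx": -0.003,"wy": -0.121,"wz": 0.134,"tx": 0.031,"ty": 0.002,"tz": 0.001,"fingers": 0.95}
    - {"wx": -0.003,"wy": -0.17,"wz": 0.184,"tx": 0.042,"ty": 0.004,"tz": 0.003,"fingers": 0.95}
    - {"wx": -0.003,"wy": -0.219,"wz": 0.234,"tx": 0.054,"ty": 0.006,"tz": 0.005,"fingers": 0.95}
    - {"wx": -0.002,"wy": -0.25,"wz": 0.265,"tx": 0.061,"ty": 0.008,"tz": 0.007,"fingers": 0.95}
    - {"wx": -0.002,"wy": -0.28,"wz": 0.297,"tx": 0.068,"ty": 0.01,"tz": 0.009,"fingers": 0.95}

```text
time: 19.6
tcp_pos: [0.4914, 0.1425, 0.3056]
tcp_rot: [[0.427, 0.644, 0.635], [0.904, -0.304, -0.3], [-0.0, 0.702, -0.712]]
contact_force: [-0.3, -0.3, -0.9]
width: 0.178
```

Run:
```python
from h import *
st()
for ph in (-30,-35,-40): over(ph,.195)
over(-40,.15);over(-40,.108)
```

```text
19.6 G [0.5898 0.0959 0.1953] x [ 0.4275  0.904  -0.0004] z [ 0.6348 -0.3005 -0.7118] j [  6.4485  21.8815  97.7652 -48.8416  29.4229 -21.3385] F [-0.3191 -0.2671 -0.864 ] w 0.17825355564536838
t [0.0147 0.0003 0.0003] w [ 0.002  -0.0572  0.0586] rows 0.7
t [0.0295 0.0016 0.0016] w [ 0.002  -0.1184  0.1208] rows 1.4
t [0.0441 0.0038 0.0038] w [ 0.002  -0.1797  0.183 ] rows 2.1
t [ 0.0441 -0.0278  0.0359] w [ 0.002  -0.1797  0.183 ] rows 2.1
t [ 0.0441 -0.0573  0.0658] w [ 0.002  -0.1797  0.183 ] rows 2.3
```

Joints are well clear now (j5 29°, j4 −49°, j6 −21°). I'll turn to −40° and lower.

step_arm:
  steps:
    - {"wx": 0.001,"wy": -0.028,"wz": 0.029,"tx": 0.007,"ty": 0,"tz": 0,"fingers": 0.95}
    - {"wx": 0.002,"wy": -0.057,"wz": 0.059,"tx": 0.015,"ty": 0,"tz": 0,"fingers": 0.95}
    - {"wx": 0.002,"wy": -0.118,"wz": 0.121,"tx": 0.03,"ty": 0.001,"tz": 0.002,"fingers": 0.95}
    - {"wx": 0.002,"wy": -0.18,"wz": 0.183,"tx": 0.044,"ty": 0.004,"tz": 0.004,"fingers": 0.95}
    - {"wx": 0.002,"wy": -0.18,"wz": 0.183,"tx": 0.044,"ty": -0.005,"tz": 0.013,"fingers": 0.95}
    - {"wx": 0.002,"wy": -0.18,"wz": 0.183,"tx": 0.044,"ty": -0.016,"tz": 0.024,"fingers": 0.95}
    - {"wx": 0.002,"wy": -0.18,"wz": 0.183,"tx": 0.044,"ty": -0.028,"tz": 0.036,"fingers": 0.95}
    - {"wx": 0.002,"wy": -0.18,"wz": 0.183,"tx": 0.044,"ty": -0.034,"tz": 0.042,"fingers": 0.95}

```text
time: 20.27
tcp_pos: [0.5144, 0.1799, 0.2498]
tcp_rot: [[0.64, 0.551, 0.536], [0.769, -0.456, -0.448], [-0.002, 0.699, -0.715]]
contact_force: [0.4, 0.1, -1.4]
width: 0.178
```

step_arm:
  steps:
    - {"wx": 0,"wy": 0,"wz": 0,"tx": 0,"ty": 0,"tz": 0,"fingers": 0.95}
    - {"wx": 0,"wy": 0,"wz": 0,"tx": 0,"ty": 0,"tz": 0,"fingers": 0.95}

```text
time: 20.43
tcp_pos: [0.5145, 0.18, 0.2514]
tcp_rot: [[0.639, 0.55, 0.538], [0.769, -0.456, -0.447], [-0.001, 0.699, -0.715]]
contact_force: [-0.1, -0.8, 0.1]
width: 0.181
```

Run:
```python
from h import *
st()
over(-40,.108)
s=eyes.camera('scene');crop(s,200,90,120,110,6,'pics/s17.png')
t=eyes.camera('top');crop(t,190,140,90,90,6,'pics/t17.png')
```

```text
20.4333 G [0.5979 0.1106 0.1406] x [ 0.639   0.7692 -0.001 ] z [ 0.5376 -0.4475 -0.7147] j [ 11.748   30.3413  93.8101 -57.6254  40.4143   2.095 ] F [-0.0744 -0.8499  0.0537] w 0.18146583564829064
t [ 0.0005 -0.0226  0.0238] w [-0.0021 -0.0028  0.0043] rows 0.8
```

View pics/s17.png

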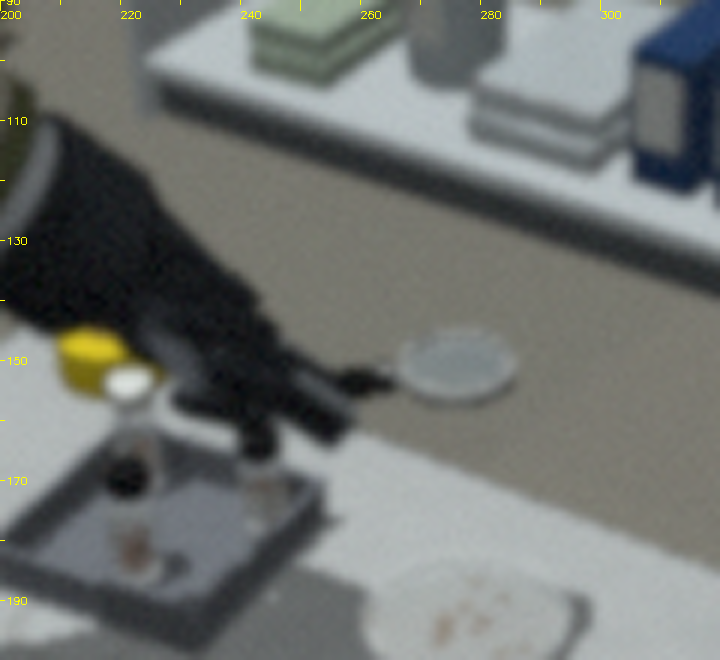

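View pics/t17.png

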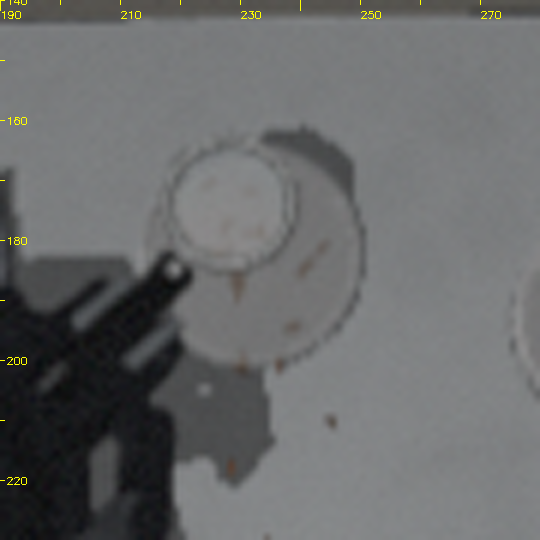

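step_arm:
  steps:
    - {"wx": 0,"wy": 0,"wz": 0,"tx": 0,"ty": -0.003,"tz": 0.003,"fingers": 0.95}
    - {"wx": 0,"wy": 0,"wz": 0,"tx": 0,"ty": -0.008,"tz": 0.008,"fingers": 0.95}
    - {"wx": 0,"wy": 0,"wz": 0,"tx": 0,"ty": -0.014,"tz": 0.015,"fingers": 0.95}
    - {"wx": 0,"wy": 0,"wz": 0,"tx": 0,"ty": -0.02,"tz": 0.021,"fingers": 0.95}
    - {"wx": -0.002,"wy": -0.002,"wz": 0.004,"tx": 0,"ty": -0.023,"tz": 0.024,"fingers": 0.95}
    - {"wx": -0.002,"wy": -0.002,"wz": 0.004,"tx": 0,"ty": -0.023,"tz": 0.024,"fingers": 0.95}
    - {"wx": -0.002,"wy": -0.002,"wz": 0.004,"tx": 0,"ty": -0.023,"tz": 0.024,"fingers": 0.95}
    - {"wx": -0.002,"wy": -0.002,"wz": 0.004,"tx": 0,"ty": -0.023,"tz": 0.024,"fingers": 0.95}

```text
time: 21.2
tcp_pos: [0.5143, 0.18, 0.2181]
tcp_rot: [[0.641, 0.547, 0.538], [0.767, -0.458, -0.449], [0.001, 0.701, -0.713]]
contact_force: [0.2, -0.7, -1.3]
width: 0.176
```

step_arm:
  steps:
    - {"wx": 0,"wy": 0,"wz": 0,"tx": 0,"ty": 0,"tz": 0,"fingers": 0.95}
    - {"wx": 0,"wy": 0,"wz": 0,"tx": 0,"ty": 0,"tz": 0,"fingers": 0.95}
    - {"wx": 0,"wy": 0,"wz": 0,"tx": 0,"ty": 0,"tz": 0,"fingers": 0.95}
    - {"wx": 0,"wy": 0,"wz": 0,"tx": 0,"ty": 0,"tz": 0,"fingers": 0.95}

```text
time: 21.53
tcp_pos: [0.5141, 0.1799, 0.218]
tcp_rot: [[0.641, 0.547, 0.538], [0.767, -0.458, -0.449], [0.001, 0.701, -0.713]]
contact_force: [0.1, -0.2, -0.5]
width: 0.184
```

Run:
```python
from h import *
st(); print(arm.state()['qd'])
over(-40,.108)
s=eyes.camera('scene');crop(s,200,110,120,100,6,'pics/s18.png');crop(s,120,110,200,140,4,'pics/s18w.png')
t=eyes.camera('top');crop(t,190,140,90,90,6,'pics/t18.png')
```

```text
21.5333 G [0.5975 0.1104 0.1074] x [0.6413 0.7673 0.001 ] z [ 0.5381 -0.4488 -0.7135] j [ 11.7667  33.3717  95.5933 -62.8938  38.0864   9.0338] F [ 0.1137 -0.2111 -0.5134] w 0.18350230814357552
[ 0.0108  0.0692  0.1688  0.0191 -0.0448  0.0071]
t [0.0007 0.0009 0.0001] w [-0.0003 -0.0021  0.0007] rows 0.0
```

View pics/s18w.png

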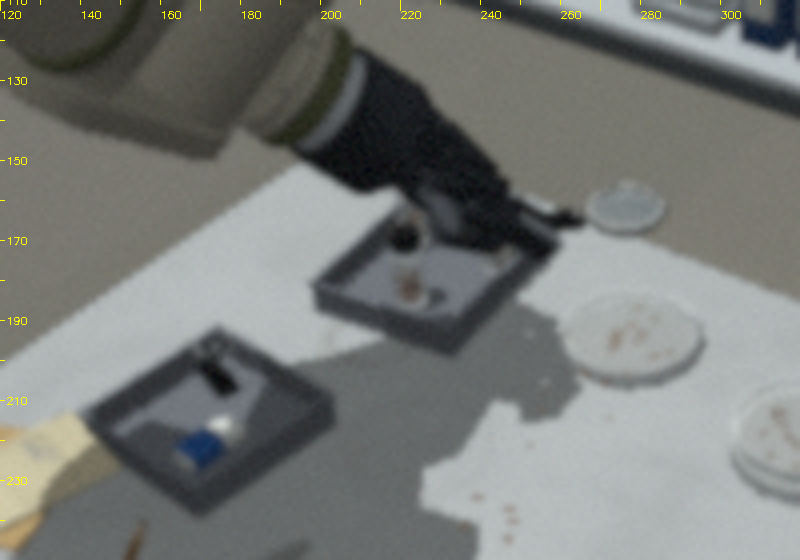

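View pics/s18.png

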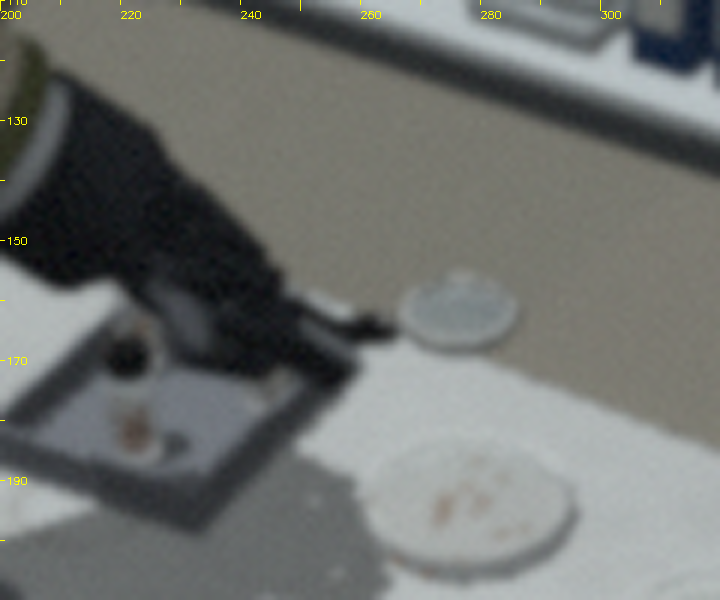

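View pics/t18.png

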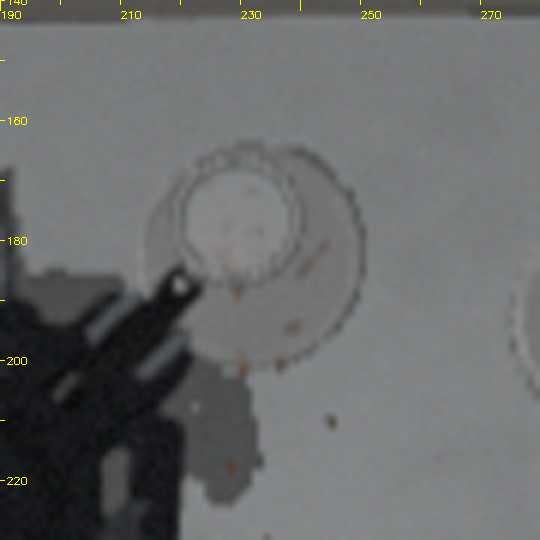

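Run:
```python
from h import *
U=lambda c,x0,y0,s:(np.array(c,float)+.5)/s-.5+[x0,y0]
g,e=tri('top','scene',U([(239,225)],190,140,6),U([(460,312)],200,110,6)); d=plane('top',U([(254.5,258)],190,140,6),.014)[0]
print('glass',g,e,'dish',d,'off mm',1000*np.hypot(*(g-d)[:2]))
s=arm.state();R=s['tcp_rot'];n=R@np.array([0,-.7071,.7071]);print('lens normal (grip model)',n,'tilt deg',np.degrees(np.arccos(abs(n[2]))))
G=s['tcp_pos']+.155*R[:,2];print(g-G)
```

```text
glass [0.6438 0.0699 0.111 ] 0.0019703813909576957 dish [0.6453 0.0703 0.014 ] off mm 1.5883657012879207
lens normal (grip model) [-0.0065  0.0066 -0.9999] tilt deg 0.584012425435386
[ 0.0462 -0.0405  0.0037]
```

Glass 1.6 mm off the dish's middle, about 11 cm up, and level to within about 3°. The arm is at rest, so I'll hand in.

```bash
python3 -c "
from plant import arm
print(arm.finish_job()); print(arm.state()['time'])"
```

```text
the job is handed in; nothing more can be done
None
the job is handed in; nothing more can be done
```

I finished all the moves and handed the job in at about 21.6 s. One joint reached the edge of its range on the way, which may count against the run.

- **Sorting:** The vial stands upright in the vial bin and the eraser lies in the stationery bin, clear of the clip; both are released. The dishes showed no visible movement, nor did the clip and old vials; at the end the gripper partly hid the old vials.
- **Lens:** I drew it about 89 mm along its handle, with forces under 2 N at the readings. It ends held over the single dish.
- **Last checks:** The glass is about 1.6 mm from over the dish's middle and about 110 mm above the table. The arm pose says it is 0.6° off level. The two-view measurement suggests about 3° and had a 2 mm ray gap, but both are within the 9° limit. The arm was at rest with no outside load, and the gripper opening of about 15.6 mm matches the handle.

**Possible failure:** While turning the lens to keep joint 5 off its limit, joint 6 read −165.293°, against a stated limit of −165.26°. I reversed straight away and finished from the other side, where all joints were well within range. I saw no fault, but I can't tell whether that 0.03° counts as passing the range.

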